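# Build and clamp a specimen stack in a four-jaw microscope holder

## Task

Build the specimen stack squarely in the pocket of the clamping fixture: the black specimen mount first, then every blue spacer that is on the table, then the white cover on top. Then clamp it evenly: go round the four knobs crosswise (each followed by the one opposite it), turning each clockwise only about half-way, and when all four are half-way go round crosswise again, turning each fully home against its stop. Leave the stack lying flat and leave everything else on the table where it is.

Things in the scene. Friction and masses are not known exactly. Their poses are not given: they have to be found in the camera images.
- fixture: Clamping fixture: a fixed black plate 190 x 190 mm, 12 mm thick, flat on the table, with a blue stripe along its -x edge. Origin at the centre of its underside; axes along its edges, z up. It carries the pocket, four jaws and four knobs.
- pocket (a point): Centre of the pocket floor: the plate's upper face, a 52 mm grey disc. On the plate's diagonals four upright jaws, 10 mm wide, 44 mm tall, bound the pocket; their faces are 28.5 mm from the centre at knob 0, evenly in to 25.3 mm at 2.2 rad. Towards the plate's +-x and +-y, gaps of 28 mm or more between jaws let fingers down that hold a disc by its rim.
- knob1_grip (a point): Clamp knob 1, at the plate's +x +y corner (67 mm from its centre along each axis): a brass bar grip 44 mm long, 12 mm thick and 26 mm tall, red at one end, standing upright on a 28 mm wide steel post that ends 6 mm below the bar. This point is the bar's centre, 50 mm above the table; its x axis runs along the bar to the red end, z up. Opposite knob: 3.
- knob1 (a joint): Turn of knob 1, rad: 0 = slack, red end pointing along the plate's +x; grows clockwise seen from above; 2.2 = fully home against its stop; half-way is 1.1. It starts between 0 and 0.3, turns against light friction and stays where it is left.
- knob2_grip (a point): Clamp knob 2, at the plate's +x -y corner (67 mm from its centre along each axis): a brass bar grip 44 mm long, 12 mm thick and 26 mm tall, red at one end, standing upright on a 28 mm wide steel post that ends 6 mm below the bar. This point is the bar's centre, 50 mm above the table; its x axis runs along the bar to the red end, z up. Opposite knob: 4.
- knob2 (a joint): Turn of knob 2, rad: 0 = slack, red end pointing along the plate's +x; grows clockwise seen from above; 2.2 = fully home against its stop; half-way is 1.1. It starts between 0 and 0.3, turns against light friction and stays where it is left.
- knob3_grip (a point): Clamp knob 3, at the plate's -x -y corner (67 mm from its centre along each axis): a brass bar grip 44 mm long, 12 mm thick and 26 mm tall, red at one end, standing upright on a 28 mm wide steel post that ends 6 mm below the bar. This point is the bar's centre, 50 mm above the table; its x axis runs along the bar to the red end, z up. Opposite knob: 1.
- knob3 (a joint): Turn of knob 3, rad: 0 = slack, red end pointing along the plate's +x; grows clockwise seen from above; 2.2 = fully home against its stop; half-way is 1.1. It starts between 0 and 0.3, turns against light friction and stays where it is left.
- knob4_grip (a point): Clamp knob 4, at the plate's -x +y corner (67 mm from its centre along each axis): a brass bar grip 44 mm long, 12 mm thick and 26 mm tall, red at one end, standing upright on a 28 mm wide steel post that ends 6 mm below the bar. This point is the bar's centre, 50 mm above the table; its x axis runs along the bar to the red end, z up. Opposite knob: 2.
- knob4 (a joint): Turn of knob 4, rad: 0 = slack, red end pointing along the plate's +x; grows clockwise seen from above; 2.2 = fully home against its stop; half-way is 1.1. It starts between 0 and 0.3, turns against light friction and stays where it is left.
- specimen_mid (a point): Specimen mount: black resin disc, 50 mm diameter, 20 mm tall, with a bright steel rectangle in its upper face. Goes at the bottom of the stack. This point is its centre, half-way up; z is its axis, up as it lies.
- spacer_a_mid (a point): Height spacer: blue disc with a dark spot in the middle, 50 mm diameter, 10 mm thick; absent in some runs (one or two of the three spacers are there; all are alike). This point is its centre, half-way up; z is its axis, up as it lies.
- spacer_b_mid (a point): Height spacer: blue disc with a dark spot in the middle, 50 mm diameter, 10 mm thick; absent in some runs (one or two of the three spacers are there; all are alike). This point is its centre, half-way up; z is its axis, up as it lies.
- spacer_c_mid (a point): Height spacer: blue disc with a dark spot in the middle, 50 mm diameter, 10 mm thick; absent in some runs (one or two of the three spacers are there; all are alike). This point is its centre, half-way up; z is its axis, up as it lies.
- cover_mid (a point): Cover: white ceramic disc with an orange spot, 50 mm diameter, 12 mm thick. Goes on top of the stack. This point is its centre, half-way up; z is its axis, up as it lies.
- objective_red: Bystander, to be left alone: microscope objective standing upright, dark with a red band, 32 mm diameter, 42 mm tall. Origin at its underside.
- objective_green: Bystander, to be left alone: microscope objective standing upright, dark with a green band, 32 mm diameter, 42 mm tall. Origin at its underside.
- cleaner_bottle: Bystander, to be left alone: amber bottle, 36 mm diameter, 85 mm tall. Origin at its underside.
- petri_dish: Bystander, to be left alone: glass dish, 90 mm diameter, 17 mm tall. Origin at its underside.
- probe_driver: Bystander, to be left alone: small screwdriver, 160 mm long, lying on the table. Origin at its underside.
Things that resemble listed ones, but are neither listed nor needed, are in the scene too. Leave any purple look-alike of the part that bears spacer_c_mid alone.

How it is judged:
By the outcome, as a careful person would: the job done as asked, in the order asked, and still so for the second after the job is handed in, with the robot touching nothing.
Of spacer_a, spacer_b, spacer_c only 1 to 2 are there at a start; the rules pass over those that are not, and their reading is None.
At some moment in a run one of specimen, cover, spacer_a, spacer_b, spacer_c may be knocked a few centimetres aside while the robot is not near it.
Once in a run the grip may slacken for a moment while it holds something.
It also fails if it takes over 210 s, if anything falls off the work surface, if the arm or the gripper's body presses on something with over 40 N, if the wrist force passes 120 N, or if a joint passes its speed limit or range.

## Robot

A 7-joint arm with a two-finger parallel gripper is mounted at the origin on the work surface. World frame = base frame: x ahead of the robot, y to its left, z up, the work surface at z = 0. Lengths are in m, angles in rad, forces in N, time in s.
With the tool pointing down it reaches from about 0.425 to 0.95 m from the base axis. Payload 4.7 kg.
Tool frame: the origin (TCP) lies at the very end of the fingers, on their centre line; the grasp point (between the pads) lies 19 mm behind it; x points along the fingers, y is the direction in which the jaws open and shut, and the axes are right-handed (so a half turn about x gives the same grasp; the last joint's range is limited). The gripper opens to 85 mm and grips with 20 to 120 N. Pads are 22 mm wide; open, the fingers measure 114 mm over their backs; the gripper's body (76 mm by 85 mm) begins 54 mm behind the grasp point. The pads swing forward as they close: fully open they stand 13 mm farther back than shut.
Start: joints at [-0.029, 0.469, -0.049, 1.532, 0.024, 1.141, -0.082], TCP at [0.675, 0, 0.231] pointing down, gripper open.
Joint ranges: [-2.59, 2.59], [-0.33, 1.99], [-1.39, 1.29], [0.1, 2.45], [-1.04, 4.18], [0.21, 1.99], [-2.66, 2.66]. Speed limits (rad/s): [2.57, 2.57, 3.14, 3.14, 3.14, 3.14, 3.14].

## Interface

Orientations are given as a 3x3 rotation matrix whose columns are the frame's x, y, z axes.
In Python, from station import ctrl, capture, get_calibration, order gives the robot as it stands.
- The arm moves only by the tool send_rows, never from a script. Its arguments are lists of equal length, an entry for each row: "claw": the opening, from 0 (shut) to 1 (fully open); "slide": the shift along the world's x, y, z each as a share of 20 mm, from -1 to 1, a list of three; "roll": the turn about the world's z as a share of 0.08 rad, from -1 to 1. In form: {"claw": [claw, ...], "slide": [[x, y, z], ...], "roll": [roll, ...]}. A call has 1 to 12 rows; each row shifts and turns the commanded pose from where the row before left it; what a row does not reach is not made up. A row lasts 1/12 s, in which the tool goes at most 41.7 mm and 7.16 degrees, less where a joint would pass 70% of its speed; a pose out of reach is approached as far as the arm can. A call with a number of a shift or a turn outside -1 to 1 is refused whole. A call with a gripper value outside its range is refused whole. The fingers move at their own pace and stop on an object; "force" is the grip in N (left out, the last holds). Time passes only in rows, so rows that do not move let the fingers close. It gives the time, the measured TCP pose, the force and the opening at its end, in the units of the state.
- ctrl.observe(): the state, without advancing time (a new reading comes with each control period).
- capture(name): name is "scene" or "side" or "wrist"; returns the picture (400x640x3 uint8, blue, green, red); there is no depth.
- get_calibration(name): a dict with "intrinsics" (3x3 intrinsics, pixels), "R" (3x3) and "t" (3): a world point X has camera coordinates R X + t. Camera axes: x right, y down, z forward; pixel columns grow to the right and rows downward; lengths in m; the calibration is good to about 2 mm. The wrist camera is an equidistant fisheye: a pixel r from the principal point sees the ray r / f radians off the axis. A picture is of the moment at which its call begins: read the wrist's pose just before it. get_calibration takes no time and is no camera call; for the wrist camera it gives the pose at the moment of the call.
- order.sign_off(): hands the job in, once; it reports no verdict.
The state is a dict: "t": time; "joint_positions": joint angles; "dq": joint speeds; "effort": joint torques, N m; "eef_pos": TCP position; "eef_rot": TCP orientation; "ft_force": force on the tool from outside, world axes, zero at the start; "torque": the same for the moment, N m; "opening": opening from 0.0 (shut) to 1.0 (fully open).
Only numpy, scipy, OpenCV 4.12 (cv2) and the standard library are available. Lean on these libraries where they do the work, as an engineer would, in place of code of your own. Each camera call takes 0.05 s, during which the arm holds its last target. There are 200 camera calls.

## Working session

There is one attempt and no reset: what is moved stays moved. The work goes in short steps, Python scripts to look and compute and a tool call to move; the robot and the scene stay as the last step left them, time stands still between calls to the robot, and variables do not carry over. Pictures are saved under pics/ and viewed, about 12 in all and at most 16, crops included, and the job is handed in when it is done.

Besides the shell and the picture viewer there is one more tool, called after ">>>" in YAML: its name, and indented under it one key for each argument. send_rows: Moves the arm, as the interface text tells. Its arguments: {"type":"object","properties":{"claw":{"type":"array","items":{"type":"number"}},"slide":{"type":"array","items":{"type":"array","items":{"type":"number"}}},"roll":{"type":"array","items":{"type":"number"}},"force":{"type":"number"}},"required":["claw","slide","roll"]}

```bash
ls; mkdir -p pics
cat > h.py <<'E'
import numpy as np, cv2
from station import ctrl, capture, get_calibration, order
def ray(name,u,v,cal=None):
    c=cal or get_calibration(name);K=np.array(c["intrinsics"]);R=np.array(c["R"]);t=np.array(c["t"])
    x=(u-K[0,2])/K[0,0];y=(v-K[1,2])/K[1,1]
    if name=="wrist":
        r=np.hypot(x,y);d=np.array([np.sin(r)*x/max(r,1e-9),np.sin(r)*y/max(r,1e-9),np.cos(r)])
    else: d=np.array([x,y,1.])
    return -R.T@t, R.T@d
def onz(name,u,v,z,cal=None):
    o,d=ray(name,u,v,cal);return (o+d*(z-o[2])/d[2])[:2]
def pix(name,X,cal=None):
    c=cal or get_calibration(name);K=np.array(c["intrinsics"]);p=np.array(c["R"])@np.array(X)+np.array(c["t"])
    if name=="wrist":
        r=np.hypot(p[0],p[1]);th=np.arctan2(r,p[2]);q=p[:2]/max(r,1e-9)*th
    else:q=p[:2]/p[2]
    return K[0,0]*q[0]+K[0,2],K[1,1]*q[1]+K[1,2]
E
python3 - <<'E'
from h import *
for n in("scene","side","wrist"):
    c=get_calibration(n);print(n,np.round(c["intrinsics"],1).tolist(),np.round(-np.array(c["R"]).T@c["t"],3),np.round(c["R"],2).tolist())
    cv2.imwrite(f"pics/{n}0.png",capture(n))
s=ctrl.observe();print(s)
E
```

```text
pics
scene [[369.3, 0.0, 312.7], [0.0, 369.3, 197.8], [0.0, 0.0, 1.0]] [1.206 0.147 0.79 ] [[-0.24, 0.97, 0.01], [0.7, 0.18, -0.69], [-0.67, -0.16, -0.73]]
side [[499.9, 0.0, 318.3], [0.0, 499.9, 199.9], [0.0, 0.0, 1.0]] [ 0.371 -1.1    0.763] [[0.98, -0.18, -0.01], [-0.11, -0.53, -0.84], [0.14, 0.83, -0.54]]
wrist [[309.7, 0.0, 315.9], [0.0, 309.7, 197.4], [0.0, 0.0, 1.0]] [0.676 0.08  0.373] [[1.0, -0.0, -0.0], [0.0, -0.95, 0.32], [-0.0, -0.32, -0.95]]
{'t': 0.15, 'joint_positions': array([-0.02890297,  0.46922558, -0.04855906,  1.53341459,  0.02413572,
        1.14099344, -0.08231531]), 'dq': array([ 1.53607563e-04, -2.85573801e-03, -1.26021103e-03, -4.24464411e-03,
        4.73334071e-04,  4.64324786e-06, -1.12611114e-03]), 'effort': array([ 3.33697863e-04, -5.10767841e+01, -4.67274967e-02, -2.37979531e+01,
        1.07760131e-02,  5.44104041e-03, -2.80327527e-05]), 'eef_pos': array([ 6.74559473e-01, -1.12940806e-05,  2.30525109e-01]), 'eef_rot': array([[-1.45173995e-03,  9.99998946e-01, -3.87437819e-06],
       [-9.38485185e-05, -4.01062604e-06, -9.99999996e-01],
       [-9.99998942e-01, -1.45173958e-03,  9.38542420e-05]]), 'ft_force': array([-1.05379131, -0.04769189,  0.21387886]), 'torque': array([-0.01627683, -0.02567477,  0.01220683]), 'opening': 1.0004697974280448}
```

View pics/scene0.png

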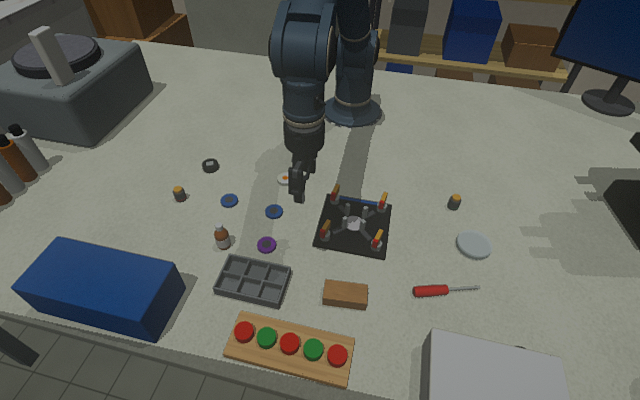

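View pics/side0.png

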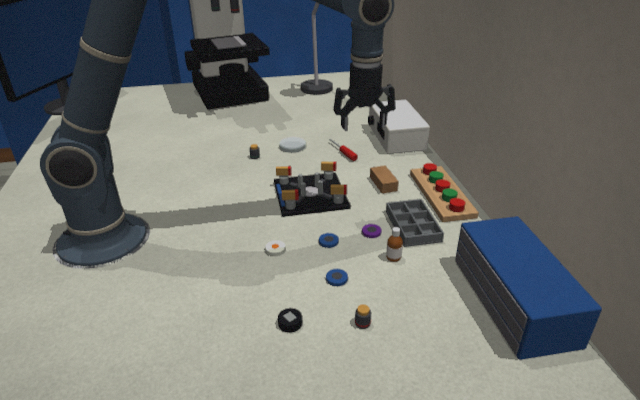

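View pics/wrist0.png

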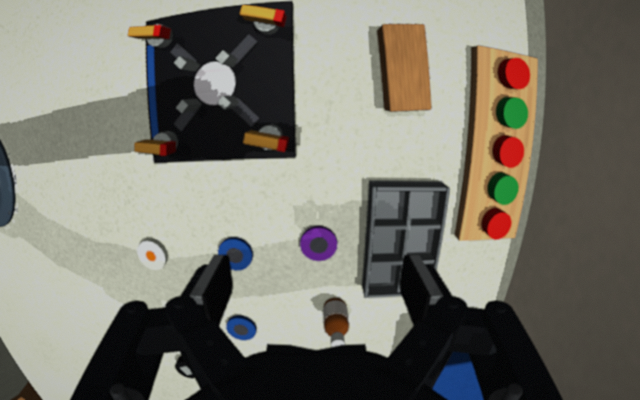

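The side view (pixels): specimen (290,320), spacers (329,240) and (337,277), cover (275,248), a purple look-alike (371,230), the fixture around (312,192). That makes two blue spacers. Next I measure them by segmentation.

```bash
cat >> h.py <<'E'
def blob(img,lo,hi,roi,minA=20):
    h=cv2.inRange(cv2.cvtColor(img,cv2.COLOR_BGR2HSV),lo,hi);m=np.zeros_like(h);x0,y0,x1,y1=roi;m[y0:y1,x0:x1]=h[y0:y1,x0:x1]
    n,l,st,c=cv2.connectedComponentsWithStats(m)
    out=[]
    for i in range(1,n):
        if st[i,4]>=minA:
            x,y,w,hh=st[i,:4];out.append((x+w/2-.5,y+hh/2-.5,w,hh,int(st[i,4])))
    return sorted(out,key=lambda a:-a[4])
E
python3 - <<'E'
from h import *
S=cv2.imread("pics/side0.png");C=cv2.imread("pics/scene0.png");W=cv2.imread("pics/wrist0.png")
BL=((100,120,40),(118,255,255))
for n,im,roi in(("side",S,(300,225,360,300)),("scene",C,(210,185,290,225)),("wrist",W,(200,220,265,350))):
    for b in blob(im,*BL,roi): print("blue",n,b,onz(n,b[0],b[1],.005))
print("cover side",[(b,onz("side",b[0],b[1],.012)) for b in blob(S,(0,0,190),(180,90,255),(255,232,295,262))][:2])
print("cover wrist",[(b,onz("wrist",b[0],b[1],.010)) for b in blob(W,(0,150,120),(25,255,255),(130,230,175,275),5)][:2])
print("spec side",[(b,onz("side",b[0],b[1],.010)) for b in blob(S,(0,0,0),(180,255,60),(265,295,320,345))][:2])
print("spec scene",[(b,onz("scene",b[0],b[1],.010)) for b in blob(C,(0,0,0),(180,255,75),(195,150,225,180))][:2])
print("stripe", [onz("wrist",u,v,.012) for u,v in((147,21),(294,2),(296,157),(154,162))])
print("disc",onz("wrist",215,83,.012))
print("purple",onz("wrist",318,243,.01),"green/red obj",onz("side",363,326,0),onz("side",394,260,0),onz("side",254,157,0))
cv2.imwrite("pics/f.png",cv2.resize(W[0:170,120:310],None,fx=4,fy=3.5,interpolation=cv2.INTER_CUBIC))
E
```

```text
blue side (np.float64(336.0), np.float64(277.0), np.int32(21), np.int32(17), 213) [ 0.55300381 -0.26380515]
blue side (np.float64(328.0), np.float64(240.0), np.int32(19), np.int32(13), 158) [ 0.56174401 -0.12556875]
blue scene (np.float64(274.0), np.float64(211.5), np.int32(17), np.int32(14), 116) [ 0.56382321 -0.12213341]
blue scene (np.float64(229.0), np.float64(199.5), np.int32(17), np.int32(12), 104) [ 0.55207351 -0.26325171]
blue wrist (np.float64(235.0), np.float64(253.5), np.int32(33), np.int32(32), 579) [ 0.56361358 -0.12560078]
blue wrist (np.float64(241.0), np.float64(327.5), np.int32(29), np.int32(24), 420) [ 0.55506044 -0.26446691]
cover side [((np.float64(275.0), np.float64(244.5), np.int32(19), np.int32(10), 90), array([ 0.42949703, -0.1274369 ]))]
cover wrist [((np.float64(150.5), np.float64(256.0), np.int32(8), np.int32(9), 57), array([ 0.42825727, -0.13442618]))]
spec side [((np.float64(289.5), np.float64(320.0), np.int32(24), np.int32(23), 377), array([ 0.43245007, -0.37869197]))]
spec scene [((np.float64(210.0), np.float64(165.5), np.int32(17), np.int32(14), 159), array([ 0.43403294, -0.37659882]))]
stripe [array([0.46285078, 0.19339986]), array([0.65075538, 0.19453713]), array([0.65211497, 0.00921973]), array([0.46415869, 0.00752114])]
disc [0.55673336 0.10109256]
purple [ 0.67838591 -0.10500025] green/red obj [ 0.57737269 -0.41331098] [ 0.70145881 -0.22559974] [0.41173409 0.36432103]
```

Positions agree across cameras: specimen (0.433,-0.378), spacers (0.563,-0.124) and (0.553,-0.264), cover (0.429,-0.130), fixture centre about (0.557,0.101) with yaw near 0. Moving to above the specimen.

>>> send_rows:
  claw: [1,1,1,1,1,1,1,1,1,1,1,1]
  slide:
    - [-0.637,-0.995,-0.29]
    - [-0.637,-0.995,-0.29]
    - [-0.637,-0.995,-0.29]
    - [-0.637,-0.995,-0.29]
    - [-0.637,-0.995,-0.29]
    - [-0.637,-0.995,-0.29]
    - [-0.637,-0.995,-0.29]
    - [-0.637,-0.995,-0.29]
    - [-0.637,-0.995,-0.29]
    - [-0.637,-0.995,-0.29]
    - [-0.637,-0.995,-0.29]
    - [-0.637,-0.995,-0.29]
  roll: [0,0,0,0,0,0,0,0,0,0,0,0]
  force: 40

```text
t: 1.15
eef_pos: [0.5212, -0.2395, 0.1613]
eef_rot: [[-0.0, 1.0, 0.0], [0.0, 0.0, -1.0], [-1.0, -0.0, -0.0]]
ft_force: [-0.0, 0.0, -0.9]
opening: 0.996
```

>>> send_rows:
  claw: [1,1,1,1,1,1,1,1,1]
  slide:
    - [-0.637,-0.995,-0.29]
    - [-0.637,-0.995,-0.29]
    - [-0.637,-0.995,-0.29]
    - [-0.637,-0.995,-0.29]
    - [-0.637,-0.995,-0.29]
    - [-0.637,-0.995,-0.29]
    - [-0.637,-0.995,-0.29]
    - [0,0,0]
    - [0,0,0]
  roll: [0,0,0,0,0,0,0,0,0]

```text
t: 1.9
eef_pos: [0.4315, -0.3791, 0.1206]
eef_rot: [[-0.001, 1.0, -0.003], [0.0, -0.003, -1.0], [-1.0, -0.001, -0.0]]
ft_force: [1.4, 0.9, -0.1]
opening: 1.0
```

```bash
cat >> h.py <<'E'
def snap(n,f,roi=None,s=1):
    im=capture(n);cv2.imwrite(f"pics/{f}_raw.png",im)
    if roi: im=im[roi[1]:roi[3],roi[0]:roi[2]]
    cv2.imwrite(f"pics/{f}.png",cv2.resize(im,None,fx=s,fy=s,interpolation=cv2.INTER_CUBIC));return im
def st():
    s=ctrl.observe();R=np.array(s["eef_rot"]);print("t%.2f"%s["t"],"pos",np.round(s["eef_pos"],4),"yaw %.3f"%np.arctan2(R[1,1],R[0,1]),"tilt",np.round(R[:2,0],3),"F",np.round(s["ft_force"],1),"open %.3f"%s["opening"],"q7 %.2f"%s["joint_positions"][6]);return s
E
python3 - <<'E'
from h import *
st();c=get_calibration("wrist");snap("wrist","w1")
im=cv2.imread("pics/w1_raw.png")
print(pix("wrist",(.433,-.378,.02),c),pix("wrist",(.433,-.378,.0),c))
for b in blob(im,(0,0,120),(180,60,255),(270,150,370,330),60)[:6]: print(b,onz("wrist",b[0],b[1],.02,c))
E
```

```text
t1.90 pos [ 0.4315 -0.3791  0.1206] yaw -0.003 tilt [-0.001  0.   ] F [ 1.4  0.9 -0.1] open 1.000 q7 0.67
(np.float64(316.0521306124733), np.float64(194.26704972410917)) (np.float64(316.06710053149425), np.float64(187.29127268494514))
(np.float64(319.5), np.float64(239.5), np.int32(100), np.int32(180), 13668) [ 0.43584949 -0.41947071]
(np.float64(317.5), np.float64(198.5), np.int32(28), np.int32(16), 251) [ 0.4341846  -0.38168897]
```

View pics/w1.png

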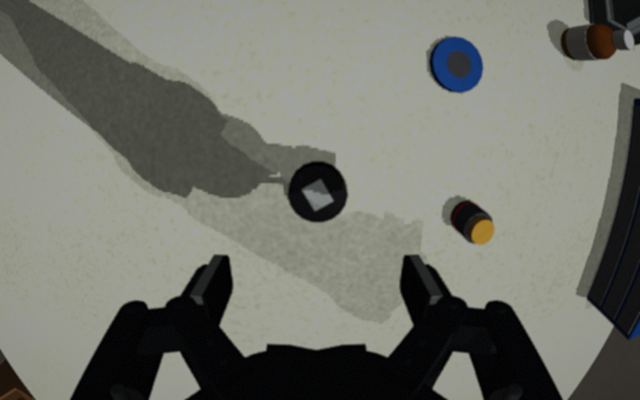

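Disc top centre is near (317,193), about (0.434,-0.378), clear of the neighbours. Descending and gripping.

>>> send_rows:
  claw: [1,1,1,1,1,1,1,0,0,0,0,0]
  slide:
    - [0.12,0.05,-1]
    - [0,0,-1]
    - [0,0,-1]
    - [0,0,-1]
    - [0,0,-1]
    - [0,0,-0.93]
    - [0,0,0]
    - [0,0,0]
    - [0,0,0]
    - [0,0,0]
    - [0,0,0]
    - [0,0,0]
  roll: [0,0,0,0,0,0,0,0,0,0,0,0]

```text
t: 2.95
eef_pos: [0.4364, -0.3775, 0.0043]
eef_rot: [[0.002, 1.0, 0.0], [-0.001, 0.0, -1.0], [-1.0, 0.002, 0.001]]
ft_force: [-0.1, 2.0, 6.6]
opening: 0.567
```

>>> send_rows:
  claw: [0,0,0,0,0,0,0]
  slide:
    - [0,0,0]
    - [0,0,0]
    - [0,0,0]
    - [0,0,0.5]
    - [0,0,0.5]
    - [0,0,1]
    - [0,0,0]
  roll: [0,0,0,0,0,0,0]

```text
t: 3.53
eef_pos: [0.4374, -0.3789, 0.0466]
eef_rot: [[0.006, 1.0, -0.0], [-0.004, -0.0, -1.0], [-1.0, 0.006, 0.004]]
ft_force: [0.5, -1.3, -0.3]
opening: 0.567
```

Run:
```python
from h import *
st();snap("side","s1",(220,200,400,380),3)
snap("wrist","w2")
```

```text
t3.53 pos [ 0.4374 -0.3789  0.0466] yaw -0.000 tilt [ 0.006 -0.004] F [ 0.5 -1.3 -0.3] open 0.567 q7 0.67
```

View pics/s1.png

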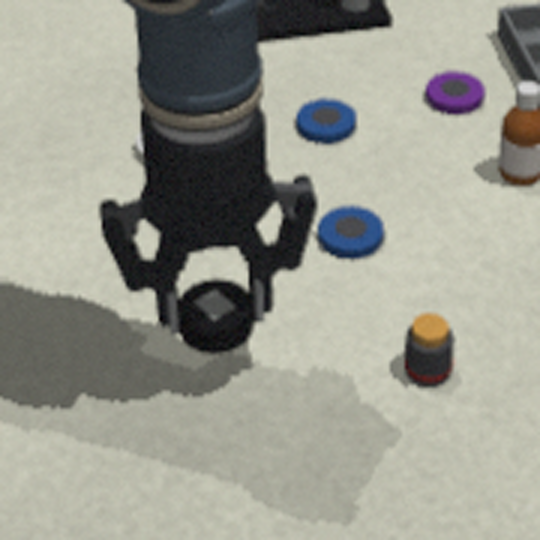

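Specimen is held between the pads (270/285 px area of the side crop). Lifting and carrying it to above the pocket.

>>> send_rows:
  claw: [0,0,0,0,0,0,0,0,0,0,0,0]
  slide:
    - [0.2,0.5,0.7]
    - [0.25,1,0.7]
    - [0.25,1,0.7]
    - [0.25,1,0.7]
    - [0.25,1,0.7]
    - [0.25,1,0.7]
    - [0.25,1,0]
    - [0.25,1,0]
    - [0.25,1,0]
    - [0.25,1,0]
    - [0.25,1,0]
    - [0.25,1,0]
  roll: [0,0,0,0,0,0,0,0,0,0,0,0]

```text
t: 4.63
eef_pos: [0.4938, -0.1459, 0.1258]
eef_rot: [[-0.001, 1.0, -0.0], [0.0, -0.0, -1.0], [-1.0, -0.001, -0.0]]
ft_force: [0.0, 0.2, -1.1]
opening: 0.568
```

>>> send_rows:
  claw: [0,0,0,0,0,0,0,0,0,0,0,0]
  slide:
    - [0.25,1,0]
    - [0.25,1,0]
    - [0.25,1,0]
    - [0.25,1,0]
    - [0.25,1,0]
    - [0.25,1,0]
    - [0.25,1,0]
    - [0.25,1,0]
    - [0.25,0.5,0]
    - [0.25,0,0]
    - [0,0,0]
    - [0,0,0]
  roll: [0,0,0,0,0,0,0,0,0,0,0,0]

```text
t: 5.63
eef_pos: [0.5442, 0.0212, 0.1261]
eef_rot: [[-0.001, 1.0, -0.002], [-0.001, -0.002, -1.0], [-1.0, -0.001, 0.001]]
ft_force: [-0.7, -0.4, -1.3]
opening: 0.562
```

Run:
```python
from h import *
st();c=get_calibration("wrist");snap("wrist","w3")
for X in((.557,.101,.012),(.557,.101,.056)): print(pix("wrist",X,c))
np.save("c3.npy",c,allow_pickle=True)
```

```text
t5.63 pos [0.5442 0.0212 0.1261] yaw -0.002 tilt [-0.001 -0.001] F [-0.7 -0.4 -1.3] open 0.562 q7 -0.15
(np.float64(329.61149049436295), np.float64(97.05535765685151))
(np.float64(332.40532735445083), np.float64(97.17947788061926))
```

View pics/w3.png

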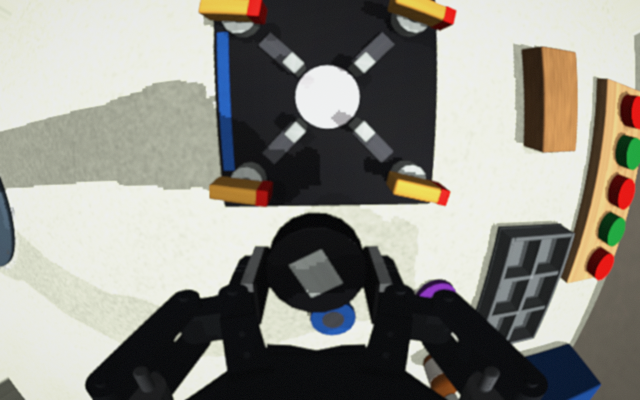

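Pocket disc at about (327,97), all four jaws are visible, and the held specimen is centred near (317,261). Refining both.

Run:
```python
from h import *
c=np.load("c3.npy",allow_pickle=True).item();im=cv2.imread("pics/w3_raw.png")
for b in blob(im,(0,0,150),(180,40,255),(290,60,365,132),200): print("pocket",b,onz("wrist",b[0],b[1],.012,c))
# plate edges: jaws tops
for b in blob(im,(100,120,60),(125,255,255),(210,20,240,190),100): print("stripe",b)
m=blob(im,(0,0,0),(180,255,60),(275,205,365,315),200)[:2];print(m)
for z in(.122,.145): print("heldguess",onz("wrist",317,261,z,c))
# held disc from predicted outline: project circle at z range, for comparing
for z in(.124,.144):
  for dy in(0,):
    p=[pix("wrist",(.5442+.025*np.cos(a),.0212+dy+.025*np.sin(a),z),c) for a in np.arange(0,6.28,1.5708)];print(z,np.round(p,1).tolist())
for n,uv in zip(range(4),((294,62),(361,63),(297,130),(364,128))): print("jawtop",onz("wrist",*uv,.056,c))
for uv in((219,203),(437,206)): print("corner",onz("wrist",*uv,.012,c))
cv2.imwrite("pics/w3c.png",cv2.resize(im[190:330,230:410],None,fx=4,fy=4,interpolation=cv2.INTER_CUBIC))
```

```text
pocket (np.float64(327.0), np.float64(96.5), np.int32(65), np.int32(64), 3159) [0.55487326 0.10144673]
stripe (np.float64(225.0), np.float64(100.5), np.int32(19), np.int32(140), 1824)
[(np.float64(319.5), np.float64(263.0), np.int32(90), np.int32(99), 5922)]
heldguess [0.54630151 0.01552001]
heldguess [0.54625705 0.0290286 ]
0.124 [[359.9, 253.3], [312.7, 209.8], [266.3, 253.3], [313.3, 291.7]]
0.144 [[365.2, 273.4], [312.3, 226.0], [260.4, 273.4], [313.0, 314.2]]
jawtop [0.53129025 0.12536028]
jawtop [0.57625933 0.12503722]
jawtop [0.53287764 0.07847328]
jawtop [0.57892866 0.0800738 ]
corner [0.45753556 0.00970554]
corner [0.65820926 0.00617628]
```

View pics/w3c.png

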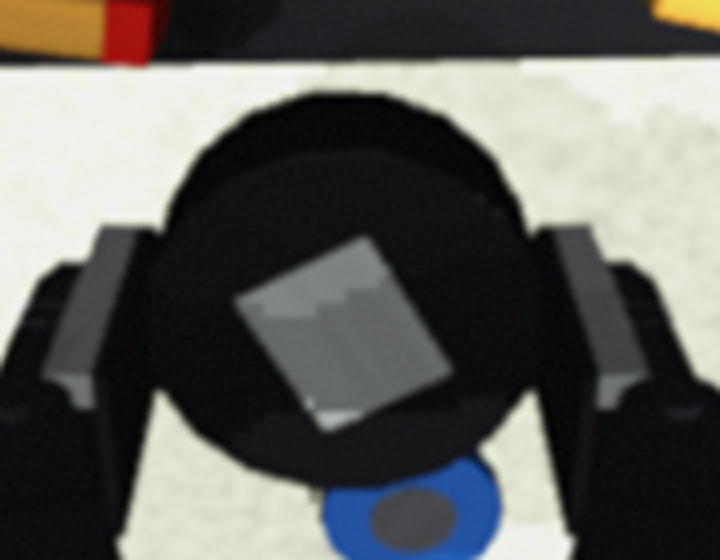

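Held disc is within about 1 mm of the TCP; there is a small x bias in the wrist calibration of about 1.6 mm. Hovering just above the jaws to check relative alignment.

>>> send_rows:
  claw: [0,0,0,0,0,0,0,0,0]
  slide:
    - [0.1,0.8,0]
    - [0.1,0.8,0]
    - [0.1,0.8,0]
    - [0.1,0.8,0]
    - [0.1,0.8,0]
    - [0,0,-0.7]
    - [0,0,-0.7]
    - [0,0,-0.7]
    - [0,0,0]
  roll: [0,0,0,0,0,0,0,0,0]

```text
t: 6.43
eef_pos: [0.5522, 0.1009, 0.082]
eef_rot: [[-0.005, 1.0, -0.002], [-0.002, -0.002, -1.0], [-1.0, -0.005, 0.002]]
ft_force: [-0.7, -0.6, 0.0]
opening: 0.558
```

Run:
```python
from h import *
s=st();c=get_calibration("wrist");snap("wrist","w4",(180,140,460,340),2.8)
np.save("c4.npy",c,allow_pickle=True)
print(pix("wrist",(*s["eef_pos"][:2],s["eef_pos"][2]+.016),c))
```

```text
t6.43 pos [0.5522 0.1009 0.082 ] yaw -0.002 tilt [-0.005 -0.002] F [-0.7 -0.6  0. ] open 0.558 q7 -0.30
(np.float64(312.66257021454584), np.float64(272.0512444719205))
```

View pics/w4.png

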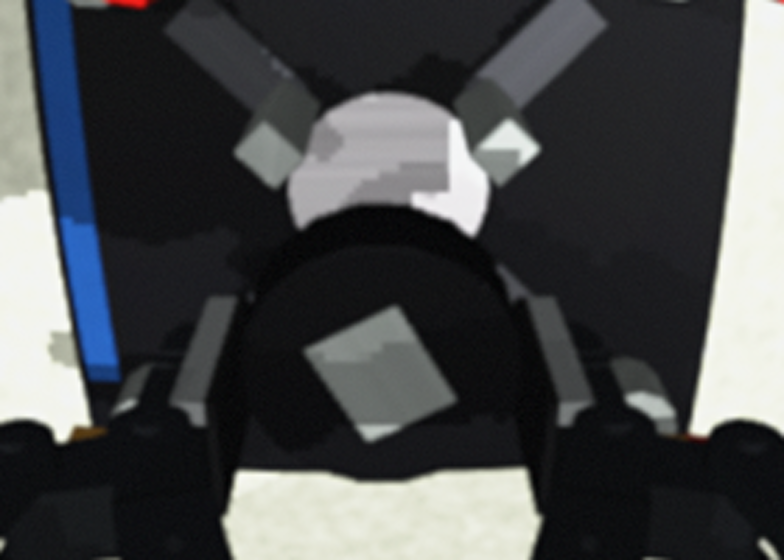

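Run:
```python
from h import *
c=np.load("c4.npy",allow_pickle=True).item()
f=lambda u,v,z:onz("wrist",180+u/2.8,140+v/2.8,z,c)
a=f(291,173,.056);b=f(487,168,.056);print("inner",a,b,(a+b)/2-[0,.0200], np.arctan2((b-a)[1],(b-a)[0]))
print("pocket disc: left,right,top",f(288,190,.012),f(490,190,.012),f(388,92,.012))
for z in(.094,.098): print("held",z,f(385,352,z),f(243,352,z),f(527,352,z),"top/bot edge",f(383,245,z),f(383,474,z))
print("corners",f(93,430,.012),f(692,436,.012))
```

```text
inner [0.53511521 0.12162129] [0.57553725 0.12268443] [0.55532623 0.10215286] 0.026294839460749647
pocket disc: left,right,top [0.52903259 0.10128328] [0.58204253 0.10124294] [0.55526024 0.1276524 ]
held 0.094 [0.55452673 0.10198881] [0.52954841 0.10164101] [0.57949958 0.10163263] top/bot edge [0.55420551 0.12254499] [0.5541483  0.07435665]
held 0.098 [0.5545301  0.10442604] [0.53032029 0.10408894] [0.57873461 0.10408083] top/bot edge [0.55421876 0.12434977] [0.55416331 0.07764405]
corners [0.46294241 0.02028742] [0.65155511 0.01743948]
```

Held disc sits 1 mm in x from the pocket centre. Lowering and stopping just short.

>>> send_rows:
  claw: [0,0,0,0,0,0,0,0]
  slide:
    - [0.05,0.04,-0.6]
    - [0,0,-0.6]
    - [0,0,-0.6]
    - [0,0,-0.6]
    - [0,0,-0.5]
    - [0,0,-0.2]
    - [0,0,-0.1]
    - [0,0,0]
  roll: [0,0,0,0,0,0,0,0]

```text
t: 7.15
eef_pos: [0.5552, 0.1037, 0.02]
eef_rot: [[-0.001, 1.0, 0.0], [-0.0, 0.0, -1.0], [-1.0, -0.001, 0.0]]
ft_force: [0.9, 0.6, -0.7]
opening: 0.564
```

>>> send_rows:
  claw: [0,0,0]
  slide:
    - [0,0,-0.1]
    - [0,0,-0.05]
    - [0,0,0]
  roll: [0,0,0]

```text
t: 7.4
eef_pos: [0.5556, 0.1038, 0.0178]
eef_rot: [[0.001, 1.0, 0.0], [0.0, 0.0, -1.0], [-1.0, 0.001, -0.0]]
ft_force: [0.4, 0.8, -0.8]
opening: 0.567
```

Run:
```python
from h import *
for i in range(3):
    st();snap("side","s2",(260,150,360,220),6)
```

```text
t7.40 pos [0.5556 0.1038 0.0178] yaw 0.000 tilt [0.001 0.   ] F [ 0.4  0.8 -0.8] open 0.567 q7 -0.31
t7.45 pos [0.5556 0.1038 0.0178] yaw 0.000 tilt [0.001 0.   ] F [-0.8  0.2 -0.1] open 0.561 q7 -0.31
t7.50 pos [0.5555 0.1038 0.0179] yaw 0.000 tilt [0.001 0.   ] F [-0.5  0.9 -1.1] open 0.566 q7 -0.31
```

View pics/s2.png

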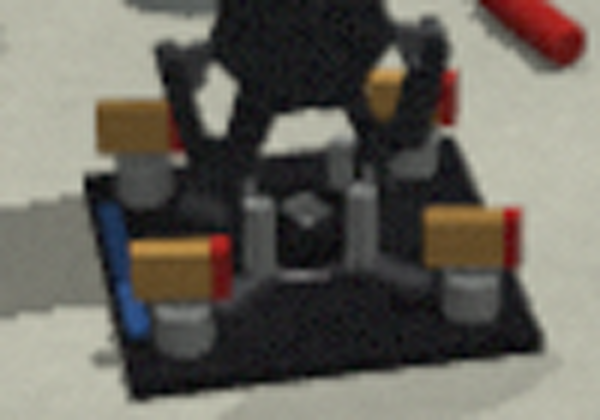

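The specimen is inside the jaws just above the floor, but TCP settled ~2 mm past in x and y. Correcting, seating and releasing.

>>> send_rows:
  claw: [0,0,0,0,0,0]
  slide:
    - [-0.1,-0.1,0]
    - [0,0,0]
    - [0,0,-0.08]
    - [0,0,-0.05]
    - [0,0,0]
    - [0,0,0]
  roll: [0,0,0,0,0,0]

```text
t: 8.05
eef_pos: [0.5535, 0.1015, 0.0164]
eef_rot: [[0.0, 1.0, -0.0], [-0.0, -0.0, -1.0], [-1.0, 0.0, 0.0]]
ft_force: [-3.9, -0.8, 10.8]
opening: 0.56
```

>>> send_rows:
  claw: [0.72,0.72,0.72,0.72,0.72,0.72,0.72,0.72,1,1,1,1]
  slide:
    - [0,0,0]
    - [0,0,0]
    - [0,0,0]
    - [0,0,0.4]
    - [0,0,0.8]
    - [0,0,1]
    - [0,0,1]
    - [0,0,1]
    - [0,-0.6,1]
    - [0.1,-1,0.5]
    - [0.1,-1,0]
    - [0.1,-1,0]
  roll: [0,0,0,0,0,0,0,0,0,0,0,0]

```text
t: 9.05
eef_pos: [0.56, 0.0293, 0.1305]
eef_rot: [[0.003, 1.0, 0.001], [0.0, 0.001, -1.0], [-1.0, 0.003, -0.0]]
ft_force: [0.1, -0.5, -0.4]
opening: 1.0
```

>>> send_rows:
  claw: [1,1]
  slide:
    - [0.1,0,0]
    - [0,0,0]
  roll: [0,0]

```text
t: 9.22
eef_pos: [0.5617, 0.0286, 0.1293]
eef_rot: [[0.001, 1.0, -0.003], [-0.0, -0.003, -1.0], [-1.0, 0.001, 0.0]]
ft_force: [0.1, 1.1, 0.3]
opening: 1.003
```

Run:
```python
from h import *
s=st();c=get_calibration("wrist");snap("wrist","w5")
im=cv2.imread("pics/w5_raw.png")
for b in blob(im,(100,120,40),(118,255,255),(240,140,400,400),100): print("blue",b,onz("wrist",b[0],b[1],.005,c))
```

```text
t9.22 pos [0.5617 0.0286 0.1293] yaw -0.003 tilt [ 0.001 -0.   ] F [0.1 1.1 0.3] open 1.003 q7 -0.16
blue (np.float64(316.5), np.float64(319.0), np.int32(44), np.int32(35), 968) [ 0.56346562 -0.12382212]
```

View pics/w5.png

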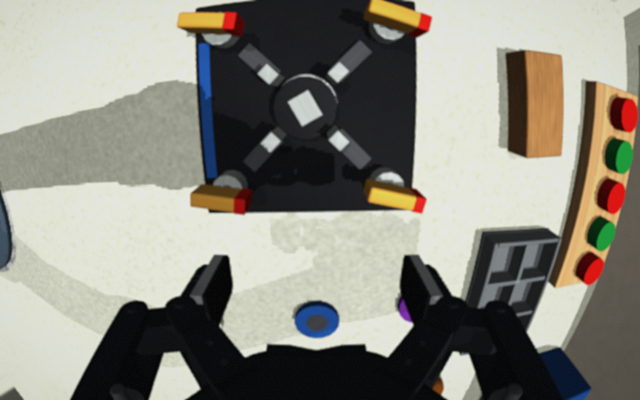

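Specimen sits flat and central between the jaws (305,105). The spacer is still at (0.5635,-0.124). Going over it.

>>> send_rows:
  claw: [1,1,1,1,1,1,1,1,1,1,1]
  slide:
    - [0,-0.95,-0.5]
    - [0,-0.95,-0.5]
    - [0,-0.95,-0.5]
    - [0,-0.95,-0.5]
    - [0,-0.95,-0.5]
    - [0,-0.95,-0.5]
    - [0,-0.95,-0.5]
    - [0,-0.95,-0.5]
    - [0,0,0]
    - [0,0,0]
    - [0,0,0]
  roll: [0,0,0,0,0,0,0,0,0,0,0]

```text
t: 10.18
eef_pos: [0.5619, -0.1201, 0.0491]
eef_rot: [[0.0, 1.0, 0.002], [0.001, 0.002, -1.0], [-1.0, 0.0, -0.001]]
ft_force: [-0.2, -0.1, -0.4]
opening: 0.997
```

Run:
```python
from h import *
s=st();c=get_calibration("wrist");im=capture("wrist")
for b in blob(im,(100,120,40),(118,255,255),(240,100,400,400),100): print("blue",b,onz("wrist",b[0],b[1],.0075,c),onz("wrist",b[0],b[1],.005,c))
```

```text
t10.18 pos [ 0.5619 -0.1201  0.0491] yaw 0.002 tilt [0.    0.001] F [-0.2 -0.1 -0.4] open 0.997 q7 0.12
blue (np.float64(316.5), np.float64(230.0), np.int32(74), np.int32(69), 3097) [ 0.56370882 -0.12418556] [ 0.56371732 -0.12532763]
```

>>> send_rows:
  claw: [1,1,1,1,1,0,0,0,0,0,0,0]
  slide:
    - [0,-0.22,-0.8]
    - [0,0,-0.8]
    - [0,0,-0.6]
    - [0,0,-0.1]
    - [0,0,0]
    - [0,0,0]
    - [0,0,0]
    - [0,0,0]
    - [0,0,0]
    - [0,0,0]
    - [0,0,0]
    - [0,0,0]
  roll: [0,0,0,0,0,0,0,0,0,0,0,0]

```text
t: 11.23
eef_pos: [0.5621, -0.1266, 0.0043]
eef_rot: [[0.002, 1.0, -0.0], [-0.0, -0.0, -1.0], [-1.0, 0.002, 0.0]]
ft_force: [-1.0, -0.2, 5.2]
opening: 0.549
```

>>> send_rows:
  claw: [0,0,0,0,0,0,0]
  slide:
    - [0,0,0]
    - [0,0,0.5]
    - [0,0,1]
    - [0,0,1]
    - [0,0,1]
    - [0,0,0.5]
    - [0,0,0]
  roll: [0,0,0,0,0,0,0]

```text
t: 11.82
eef_pos: [0.5632, -0.1271, 0.086]
eef_rot: [[0.006, 1.0, -0.0], [-0.001, -0.0, -1.0], [-1.0, 0.006, 0.001]]
ft_force: [-0.3, 0.8, -0.6]
opening: 0.547
```

>>> send_rows:
  claw: [0,0,0,0,0,0,0,0,0,0,0,0]
  slide:
    - [0,0.5,0.5]
    - [0,0.95,0.5]
    - [-0.05,0.95,0]
    - [-0.05,0.95,0]
    - [-0.05,0.95,0]
    - [-0.05,0.95,0]
    - [-0.05,0.95,0]
    - [-0.05,0.95,0]
    - [-0.05,0.95,0]
    - [-0.05,0.95,0]
    - [-0.05,0.95,0]
    - [0,0.95,0]
  roll: [0,0,0,0,0,0,0,0,0,0,0,0]

```text
t: 12.82
eef_pos: [0.5509, 0.094, 0.1021]
eef_rot: [[-0.003, 1.0, 0.001], [-0.0, 0.001, -1.0], [-1.0, -0.003, 0.0]]
ft_force: [-1.0, 0.2, -0.3]
opening: 0.548
```

>>> send_rows:
  claw: [0,0,0,0,0]
  slide:
    - [0,0.7,0]
    - [0,0,0]
    - [0,0,0]
    - [0,0,0]
    - [0,0,0]
  roll: [0,0,0,0,0]

```text
t: 13.23
eef_pos: [0.5521, 0.1048, 0.1026]
eef_rot: [[-0.001, 1.0, -0.002], [-0.001, -0.002, -1.0], [-1.0, -0.001, 0.001]]
ft_force: [-0.6, -0.0, -0.4]
opening: 0.549
```

Run:
```python
from h import *
s=st();c=get_calibration("wrist");im=capture("wrist");cv2.imwrite("pics/w6_raw.png",im)
for b in blob(im,(100,120,40),(118,255,255),(240,180,400,400),100): print("blue",b)
x,y,z=s["eef_pos"]
for h in(.004,.006,.008):
  p=np.array([pix("wrist",(x+.025*np.cos(a),y+.025*np.sin(a),z+hh),c) for hh in(h-.005,h+.005) for a in np.arange(0,6.28,.05)])
  print(h,"pred box c",(p.min(0)+p.max(0))/2,"size",np.ptp(p,axis=0))
```

```text
t13.23 pos [0.5521 0.1048 0.1026] yaw -0.002 tilt [-0.001 -0.001] F [-0.6 -0.  -0.4] open 0.549 q7 -0.31
blue (np.float64(315.5), np.float64(252.0), np.int32(96), np.int32(89), 5439)
0.004 pred box c [313.06954521 257.16499409] size [99.84525085 93.13673374]
0.006 pred box c [313.03395081 259.04389505] size [100.99671472  93.95052302]
0.008 pred box c [312.99761559 260.96253244] size [102.17177331  94.77048646]
```

In hand the spacer sits about 2.3 mm towards +y of the TCP, so I compensate by that and lower.

>>> send_rows:
  claw: [0,0,0,0,0,0,0,0,0,0]
  slide:
    - [0.07,-0.28,-0.4]
    - [0,0,-0.7]
    - [0,0,-0.7]
    - [0,0,-0.7]
    - [0,0,-0.4]
    - [0,0,-0.2]
    - [0,0,0]
    - [0,0,0]
    - [0,0,0]
    - [0,0,0]
  roll: [0,0,0,0,0,0,0,0,0,0]

```text
t: 14.12
eef_pos: [0.5543, 0.1009, 0.0417]
eef_rot: [[0.002, 1.0, -0.0], [0.0, -0.0, -1.0], [-1.0, 0.002, -0.0]]
ft_force: [-0.2, -0.2, -1.1]
opening: 0.55
```

>>> send_rows:
  claw: [0,0,0,0,0,0,0]
  slide:
    - [-0.04,-0.09,-0.1]
    - [0,0,0]
    - [0,0,-0.08]
    - [0,0,-0.05]
    - [0,0,-0.05]
    - [0,0,0]
    - [0,0,0]
  roll: [0,0,0,0,0,0,0]

```text
t: 14.7
eef_pos: [0.553, 0.0989, 0.0363]
eef_rot: [[0.0, 1.0, -0.0], [-0.0, -0.0, -1.0], [-1.0, 0.0, 0.0]]
ft_force: [-2.6, -0.8, 7.5]
opening: 0.547
```

Contact at the predicted height. Releasing, then going to the second spacer.

>>> send_rows:
  claw: [0.72,0.72,0.72,0.72,0.72,0.72,0.72,1,1,1,1,1]
  slide:
    - [0,0,0]
    - [0,0,0]
    - [0,0,0]
    - [0,0,0.4]
    - [0,0,0.8]
    - [0,0,1]
    - [0,0,1]
    - [0,-0.5,1]
    - [0,-1,0.4]
    - [0,-1,0]
    - [0,-1,0]
    - [0,-1,0]
  roll: [0,0,0,0,0,0,0,0,0,0,0,0]

```text
t: 15.7
eef_pos: [0.5531, 0.0082, 0.1282]
eef_rot: [[0.001, 1.0, 0.0], [0.0, 0.0, -1.0], [-1.0, 0.001, -0.0]]
ft_force: [-0.3, 1.0, -0.4]
opening: 1.004
```

Run:
```python
from h import *
s=st();c=get_calibration("wrist");im=capture("wrist");cv2.imwrite("pics/w7_raw.png",im)
for b in blob(im,(100,120,40),(118,255,255),(200,0,440,400),100): print("blue",b,onz("wrist",b[0],b[1],.0395,c),onz("wrist",b[0],b[1],.005,c))
S=capture("side");cv2.imwrite("pics/s7_raw.png",S)
for b in blob(S,(100,120,40),(118,255,255),(240,150,440,360)): print("side",b,onz("side",b[0],b[1],.005),onz("side",b[0],b[1],.037))
print("spec/cover side",[(b,onz("side",b[0],b[1],.012)) for b in blob(S,(0,0,190),(180,90,255),(240,222,330,290))][:3])
```

```text
t15.70 pos [0.5531 0.0082 0.1282] yaw 0.000 tilt [0.001 0.   ] F [-0.3  1.  -0.4] open 1.004 q7 -0.12
blue (np.float64(315.5), np.float64(83.5), np.int32(70), np.int32(72), 3171) [0.55435392 0.09818528] [0.5543532  0.09967793]
blue (np.float64(215.5), np.float64(88.5), np.int32(18), np.int32(140), 1827) [0.47881195 0.09736055] [0.46752273 0.09872996]
side (np.float64(336.0), np.float64(277.0), np.int32(21), np.int32(17), 215) [ 0.55300381 -0.26380515] [ 0.54533446 -0.29912946]
side (np.float64(309.5), np.float64(184.0), np.int32(16), np.int32(13), 109) [0.56051855 0.15121174] [0.55253187 0.0983626 ]
side (np.float64(280.0), np.float64(194.5), np.int32(9), np.int32(24), 82) [0.4684242  0.11020862] [0.46432637 0.05909091]
spec/cover side [((np.float64(272.0), np.float64(242.5), np.int32(13), np.int32(6), 27), array([ 0.42309007, -0.11806148]))]
```

>>> send_rows:
  claw: [1,1,1,1,1,1,1,1,1,1,1,1]
  slide:
    - [0,-1,0]
    - [0,-1,0]
    - [0,-1,0]
    - [0,-1,0]
    - [0,-1,-0.4]
    - [0,-1,-0.5]
    - [0,-1,-0.5]
    - [0,-1,-0.5]
    - [0,-1,-0.5]
    - [0,-1,-0.5]
    - [0,-1,-0.5]
    - [0,-1,-0.5]
  roll: [0,0,0,0,0,0,0,0,0,0,0,0]

```text
t: 16.8
eef_pos: [0.5535, -0.2309, 0.0491]
eef_rot: [[0.001, 1.0, 0.001], [0.001, 0.001, -1.0], [-1.0, 0.001, -0.001]]
ft_force: [-0.1, -0.4, -0.0]
opening: 1.0
```

>>> send_rows:
  claw: [1,1,1,1]
  slide:
    - [0,-0.7,0]
    - [0,0,0]
    - [0,0,0]
    - [0,0,0]
  roll: [0,0,0,0]

```text
t: 17.13
eef_pos: [0.5538, -0.2432, 0.05]
eef_rot: [[0.001, 1.0, 0.002], [0.001, 0.002, -1.0], [-1.0, 0.001, -0.001]]
ft_force: [0.1, 0.2, 0.3]
opening: 0.996
```

Run:
```python
from h import *
s=st();c=get_calibration("wrist");im=capture("wrist")
for b in blob(im,(100,120,40),(118,255,255),(230,80,400,400),100): print("blue",b,onz("wrist",b[0],b[1],.0075,c))
```

```text
t17.13 pos [ 0.5538 -0.2432  0.05  ] yaw 0.002 tilt [0.001 0.001] F [0.1 0.2 0.3] open 0.996 q7 0.34
blue (np.float64(315.5), np.float64(250.5), np.int32(72), np.int32(64), 2799) [ 0.55506396 -0.26309346]
```

>>> send_rows:
  claw: [1,1,1,1,1,1]
  slide:
    - [0,-0.88,0]
    - [0,0,-0.8]
    - [0,0,-0.8]
    - [0,0,-0.5]
    - [0,0,0]
    - [0,0,0]
  roll: [0,0,0,0,0,0]

```text
t: 17.68
eef_pos: [0.5531, -0.2614, 0.0072]
eef_rot: [[-0.001, 1.0, 0.002], [0.001, 0.002, -1.0], [-1.0, -0.001, -0.001]]
ft_force: [0.2, 0.2, 0.4]
opening: 0.997
```

>>> send_rows:
  claw: [1,1,1,0,0,0,0,0,0,0,0]
  slide:
    - [0,-0.05,-0.15]
    - [0,0,0]
    - [0,0,0]
    - [0,0,0]
    - [0,0,0]
    - [0,0,0]
    - [0,0,0]
    - [0,0,0]
    - [0,0,0]
    - [0,0,0]
    - [0,0,0]
  roll: [0,0,0,0,0,0,0,0,0,0,0]

```text
t: 18.6
eef_pos: [0.5532, -0.2638, 0.0052]
eef_rot: [[0.001, 1.0, -0.0], [-0.0, -0.0, -1.0], [-1.0, 0.001, 0.0]]
ft_force: [-1.0, 0.6, 4.8]
opening: 0.542
```

>>> send_rows:
  claw: [0,0,0,0,0,0,0,0,0,0,0,0]
  slide:
    - [0,0,0.5]
    - [0,0,1]
    - [0,0,1]
    - [0,0,1]
    - [0,0.5,1]
    - [0,1,0.5]
    - [0,1,0]
    - [0,1,0]
    - [0,1,0]
    - [0,1,0]
    - [0,1,0]
    - [0,1,0]
  roll: [0,0,0,0,0,0,0,0,0,0,0,0]

```text
t: 19.6
eef_pos: [0.5528, -0.1128, 0.1048]
eef_rot: [[0.0, 1.0, -0.0], [-0.0, -0.0, -1.0], [-1.0, 0.0, 0.0]]
ft_force: [-0.6, 0.3, -0.8]
opening: 0.543
```

>>> send_rows:
  claw: [0,0,0,0,0,0,0,0,0,0,0,0]
  slide:
    - [0,1,0]
    - [0,1,0]
    - [0,1,0]
    - [0,1,0]
    - [0,1,0]
    - [0,1,0]
    - [0,1,0]
    - [0,1,0]
    - [0,1,0]
    - [0,1,0]
    - [0,0.6,0]
    - [0,0,0]
  roll: [0,0,0,0,0,0,0,0,0,0,0,0]

```text
t: 20.6
eef_pos: [0.5527, 0.1019, 0.1047]
eef_rot: [[0.0, 1.0, 0.005], [0.002, 0.005, -1.0], [-1.0, 0.001, -0.002]]
ft_force: [-0.5, 0.3, -0.5]
opening: 0.546
```

>>> send_rows:
  claw: [0,0,0]
  slide:
    - [0,0,0]
    - [0,0,0]
    - [0,0,0]
  roll: [0,0,0]

```text
t: 20.85
eef_pos: [0.5531, 0.0964, 0.1044]
eef_rot: [[-0.0, 1.0, -0.003], [-0.001, -0.003, -1.0], [-1.0, -0.0, 0.001]]
ft_force: [0.4, 0.8, -1.0]
opening: 0.55
```

```bash
cat >> h.py <<'E'
def held(lo,hi,h,t,roi=(250,190,380,340)):
    s=st();c=get_calibration("wrist");im=capture("wrist");cv2.imwrite("pics/held_raw.png",im)
    for b in blob(im,lo,hi,roi,100): print("obs",b)
    x,y,z=s["eef_pos"]
    for dh in(-.003,0,.003):
      p=np.array([pix("wrist",(x+.025*np.cos(a),y+.025*np.sin(a),z+h+dh+q),c) for q in(-t/2,t/2) for a in np.arange(0,6.28,.05)])
      print(dh,"pred c",np.round((p.min(0)+p.max(0))/2,1),"size",np.round(np.ptp(p,axis=0)))
E
python3 - <<'E'
from h import *
held((100,120,40),(118,255,255),.003,.010)
E
```

```text
t20.85 pos [0.5531 0.0964 0.1044] yaw -0.003 tilt [-0.    -0.001] F [ 0.4  0.8 -1. ] open 0.550 q7 -0.29
obs (np.float64(315.5), np.float64(243.5), np.int32(94), np.int32(108), 6338)
-0.003 pred c [313.2 253.6] size [98. 92.]
0 pred c [313.1 256.3] size [99. 93.]
0.003 pred c [313.1 259.1] size [101.  94.]
```

>>> send_rows:
  claw: [0,0,0,0,0,0,0,0,0]
  slide:
    - [0,0.2,0]
    - [0,0,-0.6]
    - [0,0,-0.7]
    - [0,0,-0.7]
    - [0,0,-0.5]
    - [0,0,0]
    - [0,0,0]
    - [0,0,0]
    - [0,0,0]
  roll: [0,0,0,0,0,0,0,0,0]

```text
t: 21.65
eef_pos: [0.5536, 0.1025, 0.055]
eef_rot: [[0.002, 1.0, -0.0], [0.0, -0.0, -1.0], [-1.0, 0.002, -0.0]]
ft_force: [-0.9, 0.7, -0.2]
opening: 0.546
```

>>> send_rows:
  claw: [0,0,0,0,0,0,0,0,0]
  slide:
    - [-0.02,-0.1,-0.15]
    - [0,0,0]
    - [0,0,-0.1]
    - [0,0,-0.1]
    - [0,0,-0.05]
    - [0,0,0]
    - [0,0,0]
    - [0,0,0]
    - [0,0,0]
  roll: [0,0,0,0,0,0,0,0,0]

```text
t: 22.4
eef_pos: [0.5527, 0.1003, 0.0471]
eef_rot: [[0.0, 1.0, -0.0], [-0.0, -0.0, -1.0], [-1.0, 0.0, 0.0]]
ft_force: [-1.1, -0.9, 6.2]
opening: 0.544
```

>>> send_rows:
  claw: [0.72,0.72,0.72,0.72,0.72,0.72,0.72,1,1,1,1,1]
  slide:
    - [0,0,0]
    - [0,0,0]
    - [0,0,0]
    - [0,0,0.4]
    - [0,0,0.8]
    - [0,0,1]
    - [0,0,1]
    - [-0.2,-1,0.5]
    - [-0.4,-1,0]
    - [-0.5,-1,0]
    - [-0.5,-1,0]
    - [0,0,0]
  roll: [0,0,0,0,0,0,0,0,0,0,0,0]

```text
t: 23.4
eef_pos: [0.5184, 0.0154, 0.1206]
eef_rot: [[-0.002, 1.0, -0.006], [-0.003, -0.006, -1.0], [-1.0, -0.002, 0.003]]
ft_force: [-1.2, -0.2, -0.0]
opening: 1.004
```

Run:
```python
from h import *
s=st();c=get_calibration("wrist");snap("wrist","w8");im=cv2.imread("pics/w8_raw.png")
for b in blob(im,(100,120,40),(118,255,255),(200,0,440,400),100): print("blue",b,onz("wrist",b[0],b[1],.0495,c))
for b in blob(im,(8,150,120),(20,255,255),(120,180,440,380),20): print("or",b,onz("wrist",b[0],b[1],.012,c))
np.save("c8.npy",c,allow_pickle=True)
```

```text
t23.40 pos [0.5184 0.0154 0.1206] yaw -0.006 tilt [-0.002 -0.003] F [-1.2 -0.2 -0. ] open 1.004 q7 -0.15
blue (np.float64(366.0), np.float64(90.5), np.int32(73), np.int32(74), 3302) [0.55440763 0.10012897]
blue (np.float64(253.0), np.float64(92.5), np.int32(19), np.int32(146), 2086) [0.47731334 0.09962246]
or (np.float64(266.0), np.float64(189.0), np.int32(51), np.int32(19), 712) [0.47709796 0.01868927]
or (np.float64(234.0), np.float64(322.0), np.int32(15), np.int32(11), 117) [ 0.42952524 -0.13192611]
or (np.float64(435.0), np.float64(184.0), np.int32(9), np.int32(9), 27) [0.62521112 0.02274489]
```

View pics/w8.png

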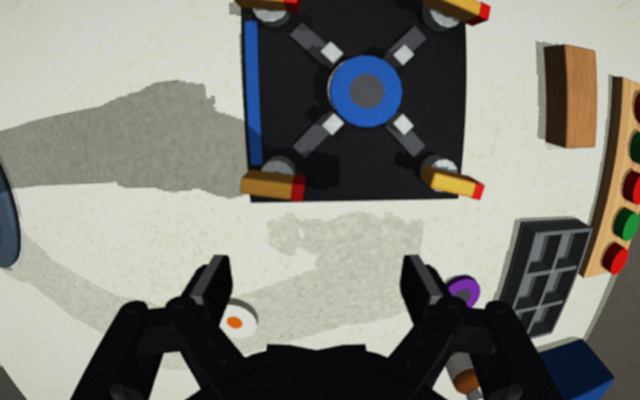

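Blue top spacer is central in the jaws (366,90) and flat. The cover is where it was (234,322), about (0.428,-0.132). Going to the cover.

>>> send_rows:
  claw: [1,1,1,1,1,1,1,1,1,1,1,1]
  slide:
    - [-0.56,-0.92,-0.3]
    - [-0.56,-0.92,-0.3]
    - [-0.56,-0.92,-0.5]
    - [-0.56,-0.92,-0.5]
    - [-0.56,-0.92,-0.5]
    - [-0.56,-0.92,-0.5]
    - [-0.56,-0.92,-0.5]
    - [-0.56,-0.9,-0.5]
    - [0,0,0]
    - [0,0,0]
    - [0,0,0]
    - [0,0,0]
  roll: [0,0,0,0,0,0,0,0,0,0,0,0]

```text
t: 24.45
eef_pos: [0.4325, -0.1253, 0.0489]
eef_rot: [[0.002, 1.0, 0.002], [0.0, 0.002, -1.0], [-1.0, 0.002, -0.0]]
ft_force: [1.2, 0.6, 0.7]
opening: 1.005
```

Run:
```python
from h import *
s=st();c=get_calibration("wrist");im=capture("wrist");cv2.imwrite("pics/w9_raw.png",im)
for b in blob(im,(8,150,100),(20,255,255),(230,100,400,340),20): print("or",b,onz("wrist",b[0],b[1],.012,c))
```

```text
t24.45 pos [ 0.4325 -0.1253  0.0489] yaw 0.002 tilt [0.002 0.   ] F [1.2 0.6 0.7] open 1.005 q7 0.17
or (np.float64(308.5), np.float64(237.5), np.int32(26), np.int32(24), 501) [ 0.42929981 -0.13260556]
```

>>> send_rows:
  claw: [1,1,1,1,1,1]
  slide:
    - [-0.2,-0.27,0]
    - [0,0,-0.8]
    - [0,0,-0.8]
    - [0,0,-0.4]
    - [0,0,0]
    - [0,0,0]
  roll: [0,0,0,0,0,0]

```text
t: 25.0
eef_pos: [0.4269, -0.1317, 0.0083]
eef_rot: [[-0.001, 1.0, 0.0], [0.0, 0.0, -1.0], [-1.0, -0.001, -0.0]]
ft_force: [-0.6, 0.1, 0.0]
opening: 0.999
```

>>> send_rows:
  claw: [1,1,1,0,0,0,0,0,0,0,0]
  slide:
    - [0,0,-0.15]
    - [0,0,0]
    - [0,0,0]
    - [0,0,0]
    - [0,0,0]
    - [0,0,0]
    - [0,0,0]
    - [0,0,0]
    - [0,0,0]
    - [0,0,0]
    - [0,0,0]
  roll: [0,0,0,0,0,0,0,0,0,0,0]

```text
t: 25.92
eef_pos: [0.4272, -0.1319, 0.0061]
eef_rot: [[0.0, 1.0, -0.0], [-0.0, -0.0, -1.0], [-1.0, 0.0, 0.0]]
ft_force: [-2.3, 0.8, 7.9]
opening: 0.554
```

>>> send_rows:
  claw: [0,0,0,0,0,0,0,0,0,0,0,0]
  slide:
    - [0,0,0.5]
    - [0,0,1]
    - [0,0,1]
    - [0,0,1]
    - [0,0.5,1]
    - [0.5,0.9,0.8]
    - [0.55,1,0]
    - [0.55,1,0]
    - [0.55,1,0]
    - [0.55,1,0]
    - [0.55,1,0]
    - [0.55,1,0]
  roll: [0,0,0,0,0,0,0,0,0,0,0,0]

```text
t: 26.92
eef_pos: [0.5031, 0.0171, 0.1118]
eef_rot: [[0.0, 1.0, -0.0], [-0.0, -0.0, -1.0], [-1.0, 0.0, 0.0]]
ft_force: [0.3, -0.7, -0.7]
opening: 0.553
```

>>> send_rows:
  claw: [0,0,0,0,0,0,0,0,0,0]
  slide:
    - [0.5,0.84,0]
    - [0.5,0.84,0]
    - [0.5,0.84,0]
    - [0.5,0.84,0]
    - [0.5,0.84,0]
    - [0,0,0]
    - [0,0,0]
    - [0,0,0]
    - [0,0,0]
    - [0,0,0]
  roll: [0,0,0,0,0,0,0,0,0,0]

```text
t: 27.75
eef_pos: [0.5525, 0.0989, 0.1114]
eef_rot: [[-0.0, 1.0, -0.002], [-0.001, -0.002, -1.0], [-1.0, -0.0, 0.001]]
ft_force: [0.4, -0.7, -1.2]
opening: 0.553
```

Run:
```python
from h import *
held((8,150,100),(20,255,255),.006,.012)
s=ctrl.observe();print(pix("wrist",(*s["eef_pos"][:2],s["eef_pos"][2]+.01)))
```

```text
t27.75 pos [0.5525 0.0989 0.1114] yaw -0.002 tilt [-0.    -0.001] F [ 0.4 -0.7 -1.2] open 0.553 q7 -0.30
obs (np.float64(315.5), np.float64(262.0), np.int32(34), np.int32(29), 777)
-0.003 pred c [313.1 256.5] size [100.  95.]
0 pred c [313.1 259.3] size [102.  96.]
0.003 pred c [313.  262.2] size [103.  97.]
(np.float64(312.9931579400621), np.float64(265.61071468109276))
```

>>> send_rows:
  claw: [0,0,0,0,0,0,0,0,0]
  slide:
    - [0.02,0.04,0]
    - [0,0,-0.6]
    - [0,0,-0.7]
    - [0,0,-0.6]
    - [0,0,-0.4]
    - [0,0,0]
    - [0,0,0]
    - [0,0,0]
    - [0,0,0]
  roll: [0,0,0,0,0,0,0,0,0]

```text
t: 28.55
eef_pos: [0.5539, 0.1011, 0.0659]
eef_rot: [[0.001, 1.0, -0.0], [0.0, -0.0, -1.0], [-1.0, 0.001, -0.0]]
ft_force: [0.7, 0.1, -0.3]
opening: 0.553
```

>>> send_rows:
  claw: [0,0,0,0,0,0,0,0,0]
  slide:
    - [-0.02,-0.03,-0.15]
    - [0,0,0]
    - [0,0,-0.1]
    - [0,0,-0.1]
    - [0,0,-0.05]
    - [0,0,0]
    - [0,0,0]
    - [0,0,0]
    - [0,0,0]
  roll: [0,0,0,0,0,0,0,0,0]

```text
t: 29.3
eef_pos: [0.5531, 0.1004, 0.0581]
eef_rot: [[0.0, 1.0, -0.0], [0.0, -0.0, -1.0], [-1.0, 0.0, -0.0]]
ft_force: [-1.6, -0.6, 5.0]
opening: 0.549
```

>>> send_rows:
  claw: [0.72,0.72,0.72,0.72,0.72,0.72,0.72,1,1,1,1,1]
  slide:
    - [0,0,0]
    - [0,0,0]
    - [0,0,0]
    - [0,0,0.4]
    - [0,0,0.8]
    - [0,-0.5,1]
    - [0,-1,1]
    - [0,-1,1]
    - [0,-1,0.6]
    - [0,-1,0]
    - [0,0,0]
    - [0,0,0]
  roll: [0,0,0,0,0,0,0,0,0,0,0,0]

```text
t: 30.3
eef_pos: [0.553, 0.0092, 0.1538]
eef_rot: [[0.001, 1.0, -0.003], [-0.0, -0.003, -1.0], [-1.0, 0.001, 0.0]]
ft_force: [0.7, 0.9, -0.2]
opening: 1.002
```

>>> send_rows:
  claw: [0.6,0.6]
  slide:
    - [0,0,0]
    - [0,0,0]
  roll: [0,0]

```text
t: 30.47
eef_pos: [0.5527, 0.0119, 0.1531]
eef_rot: [[-0.001, 1.0, 0.002], [0.001, 0.002, -1.0], [-1.0, -0.001, -0.001]]
ft_force: [-0.3, -0.6, 0.6]
opening: 0.744
```

Run:
```python
from h import *
s=st();c=get_calibration("wrist");snap("wrist","w10",(180,0,460,220),2.8)
np.save("c10.npy",c,allow_pickle=True);im=cv2.imread("pics/w10_raw.png")
for i,(a,b) in zip((1,2,3,4),((1,1),(1,-1),(-1,-1),(-1,1))):
    u,v=pix("wrist",(.555+a*.067,.1015+b*.067,.063),c);u=int(u);v=int(v);print(i,u,v)
    roi=(max(u-45,0),max(v-35,0),u+45,v+35)
    for q in blob(im,(174,150,90),(180,255,255),roi,10)+blob(im,(0,150,90),(6,255,255),roi,10):print("  red",q[:4],onz("wrist",q[0],q[1],.06,c))
    for q in blob(im,(10,120,60),(28,255,255),roi,50):print("  brass",q[:4],onz("wrist",q[0],q[1],.06,c))
for b in blob(im,(8,150,100),(20,255,255),(290,70,345,140),20): print("cover",b,onz("wrist",b[0],b[1],.064,c))
```

```text
t30.47 pos [0.5527 0.0119 0.1531] yaw 0.002 tilt [-0.001  0.001] F [-0.3 -0.6  0.6] open 0.744 q7 -0.13
1 406 3
  red (np.float64(425.5), np.float64(11.5), np.int32(12), np.int32(16)) [0.63874854 0.16491038]
  brass (np.float64(399.0), np.float64(8.0), np.int32(47), np.int32(17)) [0.61713024 0.1651147 ]
2 401 172
  red (np.float64(423.0), np.float64(175.5), np.int32(11), np.int32(16)) [0.6414352 0.0318513]
  brass (np.float64(397.0), np.float64(168.0), np.int32(47), np.int32(27)) [0.61863498 0.03766384]
3 232 172
  red (np.float64(256.0), np.float64(176.5), np.int32(11), np.int32(16)) [0.50645202 0.03028381]
  brass (np.float64(232.0), np.float64(170.0), np.int32(47), np.int32(25)) [0.48696168 0.03584045]
4 228 3
  red (np.float64(251.0), np.float64(7.0), np.int32(13), np.int32(15)) [0.50485301 0.16438131]
  brass (np.float64(224.0), np.float64(7.0), np.int32(45), np.int32(15)) [0.4834269  0.16662041]
cover (np.float64(317.0), np.float64(86.5), np.int32(23), np.int32(22), 395) [0.55474821 0.09974595]
```

View pics/w10.png

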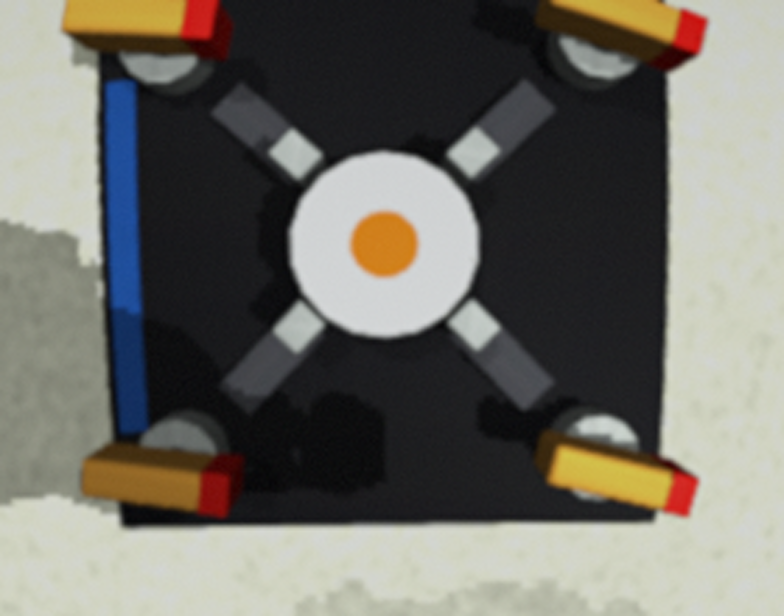

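The white cover is centred with its orange spot at (384,244) of the crop. Knob angles: knob 1 and knob 2 ≈0.23–0.25, knob 3 ≈0.1, knob 4 ≈0.05. Moving over knob 1 with the jaws turned across the bar.

>>> send_rows:
  claw: [0.4,0.4,0.4,0.4,0.4,0.4,0.4,0.4,0.4,0.4,0.4,0.4]
  slide:
    - [0.42,0.97,0]
    - [0.42,0.97,0]
    - [0.42,0.97,0]
    - [0.42,0.97,0]
    - [0.42,0.97,0]
    - [0.42,0.97,0]
    - [0.42,0.97,0]
    - [0.42,0.97,0]
    - [0,0,0]
    - [0,0,0]
    - [0,0,0]
    - [0,0,0]
  roll: [1,1,1,1,1,1,1,1,1,1,1,1]
  force: 30

```text
t: 31.52
eef_pos: [0.6196, 0.167, 0.1528]
eef_rot: [[-0.001, 0.568, 0.823], [0.0, 0.823, -0.568], [-1.0, -0.0, -0.001]]
ft_force: [0.3, 0.6, -0.5]
opening: 0.402
```

>>> send_rows:
  claw: [0.4,0.4,0.4,0.4,0.4,0.4,0.4,0.4,0.4]
  slide:
    - [0,0,-0.5]
    - [0,0,-1]
    - [0,0,-1]
    - [0,0,0]
    - [0,0,0]
    - [0,0,0]
    - [0,0,0]
    - [0,0,0]
    - [0,0,0]
  roll: [1,1,1,1,0.6,0,0,0,0]

```text
t: 32.27
eef_pos: [0.6202, 0.166, 0.1036]
eef_rot: [[0.0, 0.241, 0.971], [0.0, 0.971, -0.241], [-1.0, 0.0, 0.0]]
ft_force: [-0.3, -0.2, -0.5]
opening: 0.401
```

Run:
```python
from h import *
s=st();c=get_calibration("wrist");im=capture("wrist");cv2.imwrite("pics/w11_raw.png",im)
u,v=pix("wrist",(.6203,.168,.063),c);print(u,v)
for q in blob(im,(10,120,60),(28,255,255),(230,120,420,380),50):print("  brass",q,onz("wrist",q[0],q[1],.06,c))
for q in blob(im,(174,150,60),(180,255,255),(230,120,420,380),10)+blob(im,(0,150,60),(6,255,255),(230,120,420,380),10):print("  red",q[:5],onz("wrist",q[0],q[1],.06,c))
cv2.imwrite("pics/w11.png",im[100:390,150:500])
```

```text
t32.27 pos [0.6202 0.166  0.1036] yaw 1.328 tilt [0. 0.] F [-0.3 -0.2 -0.5] open 0.401 q7 0.78
321.5165231583941 224.3575390134413
  brass (np.float64(314.0), np.float64(336.5), np.int32(81), np.int32(28), 1079) [0.71766984 0.13849654]
  brass (np.float64(324.0), np.float64(213.0), np.int32(21), np.int32(63), 1076) [0.61421232 0.17116799]
  red (np.float64(323.5), np.float64(248.5), np.int32(18), np.int32(10), 160) [0.63929059 0.16485602]
```

View pics/w11.png

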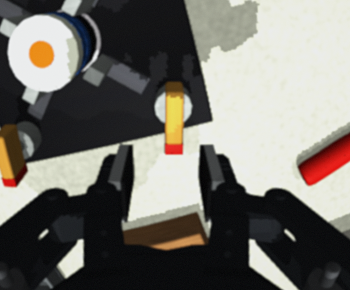

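The bar is lined up with the jaws (174,118 in the crop). Descending and gripping knob 1.

>>> send_rows:
  claw: [0.4,0.4,0.4,0.4,0.4,0.4,0,0,0,0,0,0]
  slide:
    - [-0.03,0.05,-0.7]
    - [0,0,-0.9]
    - [0,0,-0.9]
    - [0,0,-0.5]
    - [0,0,0]
    - [0,0,0]
    - [0,0,0]
    - [0,0,0]
    - [0,0,0]
    - [0,0,0]
    - [0,0,0]
    - [0,0,0]
  roll: [0,0,0,0,0,0,0,0,0,0,0,0]

```text
t: 33.32
eef_pos: [0.6213, 0.1709, 0.0449]
eef_rot: [[0.006, 0.239, 0.971], [0.007, 0.971, -0.239], [-1.0, 0.008, 0.004]]
ft_force: [3.8, 6.3, -4.0]
opening: 0.134
```

>>> send_rows:
  claw: [0,0,0,0,0,0,0,0,0,0,0,0]
  slide:
    - [0,0.1,0]
    - [0,0,0]
    - [0,0,0]
    - [0,0,0]
    - [0,0,0]
    - [0,0,0]
    - [0,0,0]
    - [0,0,0]
    - [0,0,0]
    - [0,0,0]
    - [0,0,0]
    - [0,0,0]
  roll: [-0.8,-1,-1,-1,-1,-1,-1,-1,-1,-1,-0.9,0]

```text
t: 34.32
eef_pos: [0.6204, 0.1698, 0.0449]
eef_rot: [[0.003, 0.891, 0.454], [0.001, 0.454, -0.891], [-1.0, 0.003, -0.0]]
ft_force: [0.1, 1.6, 1.7]
opening: 0.13
```

>>> send_rows:
  claw: [0,0,0]
  slide:
    - [0,0,0]
    - [0,0,0]
    - [0,0,0]
  roll: [0,0,0]

```text
t: 34.57
eef_pos: [0.6204, 0.1698, 0.0449]
eef_rot: [[0.002, 0.89, 0.456], [0.002, 0.456, -0.89], [-1.0, 0.003, -0.001]]
ft_force: [-0.8, 2.5, 6.6]
opening: 0.127
```

Run:
```python
from h import *
st()
```

```text
t34.57 pos [0.6204 0.1698 0.0449] yaw 0.474 tilt [0.002 0.002] F [-0.8  2.5  6.6] open 0.127 q7 0.04
```

Knob 1 is at 1.10. On to its opposite, knob 3.

>>> send_rows:
  claw: [0.4,0.4,0.4,0.4,0.4,0.4,0.4,0.4,0.4,0.4,0.4,0.4]
  slide:
    - [0,0,0]
    - [0,0,0]
    - [0,0,0]
    - [0,0,0.6]
    - [0,0,1]
    - [0,0,1]
    - [-0.8,-0.8,0.6]
    - [-0.8,-0.8,0]
    - [-0.8,-0.8,0]
    - [-0.8,-0.8,0]
    - [-0.8,-0.8,0]
    - [-0.8,-0.8,0]
  roll: [0,0,0,0,0,0,1,1,1,1,1,1]

```text
t: 35.57
eef_pos: [0.5229, 0.0715, 0.1081]
eef_rot: [[0.001, 0.577, 0.817], [-0.0, 0.817, -0.577], [-1.0, 0.0, 0.001]]
ft_force: [-0.7, -0.1, 0.4]
opening: 0.401
```

>>> send_rows:
  claw: [0.4,0.4,0.4,0.4,0.4,0.4,0.4,0.4,0.4,0.4]
  slide:
    - [-0.8,-0.8,0]
    - [-0.8,-0.8,0]
    - [-0.3,-0.3,0]
    - [0,0,0]
    - [0,0,0]
    - [0,0,0]
    - [0,0,0]
    - [0,0,0]
    - [0,0,0]
    - [0,0,0]
  roll: [1,1,1,1,1,1,0.2,0,0,0]

```text
t: 36.4
eef_pos: [0.4856, 0.0345, 0.1075]
eef_rot: [[0.0, 0.124, 0.992], [-0.0, 0.992, -0.124], [-1.0, -0.0, 0.0]]
ft_force: [0.0, -0.7, 1.1]
opening: 0.401
```

```bash
cat >> h.py <<'E'
def knob():
    s=st();c=get_calibration("wrist");im=capture("wrist");h=cv2.cvtColor(im,cv2.COLOR_BGR2HSV)
    m=cv2.inRange(h,(0,120,60),(28,255,255))|cv2.inRange(h,(174,120,60),(180,255,255))
    k=np.zeros_like(m);k[150:290,270:370]=m[150:290,270:370]
    n,l,a,_=cv2.connectedComponentsWithStats(k);i=1+np.argmax(a[1:,4])
    ct=cv2.findContours((l==i).astype(np.uint8),0,1)[0][0];r=cv2.minAreaRect(ct);b=cv2.boxPoints(r)
    P=np.array([onz("wrist",*q,.06,c) for q in b]);e=[(P[j+1]-P[j]) for j in(0,1)];L=max(e,key=np.linalg.norm)
    print("bar box",np.round(r[0],1),np.round(r[1],1),"centre",np.round(P.mean(0),4),"bar angle",round(float(np.arctan2(L[1],L[0])),3),"len",[round(float(np.linalg.norm(q)),4) for q in e])
E
python3 - <<'E'
from h import *
knob()
E
```

```text
t36.40 pos [0.4856 0.0345 0.1075] yaw 1.447 tilt [ 0. -0.] F [ 0.  -0.7  1.1] open 0.401 q7 1.10
bar box [317.5 221.5] [71. 19.] centre [0.4871 0.0335] bar angle -0.111 len [0.0121, 0.0517]
```

>>> send_rows:
  claw: [0.4,0.4,0.4,0.4,0.4,0.4,0,0,0,0,0,0]
  slide:
    - [0,0,-0.7]
    - [0,0,-0.9]
    - [0,0,-0.9]
    - [0,0,-0.7]
    - [0,0,0]
    - [0,0,0]
    - [0,0,0]
    - [0,0,0]
    - [0,0,0]
    - [0,0,0]
    - [0,0,0]
    - [0,0,0]
  roll: [0,0,0,0,0,0,0,0,0,0,0,0]

```text
t: 37.45
eef_pos: [0.4865, 0.0356, 0.0444]
eef_rot: [[0.002, 0.122, 0.993], [0.001, 0.993, -0.122], [-1.0, 0.001, 0.002]]
ft_force: [-1.3, 3.2, 7.1]
opening: 0.127
```

>>> send_rows:
  claw: [0,0,0,0,0,0,0,0,0,0,0,0]
  slide:
    - [0,0,0]
    - [0,0,0]
    - [0,0,0]
    - [0,0,0]
    - [0,0,0]
    - [0,0,0]
    - [0,0,0]
    - [0,0,0]
    - [0,0,0]
    - [0,0,0]
    - [0,0,0]
    - [0,0,0]
  roll: [-1,-1,-1,-1,-1,-1,-1,-1,-1,-1,-1,-1]

```text
t: 38.45
eef_pos: [0.4869, 0.0364, 0.0444]
eef_rot: [[0.003, 0.884, 0.467], [0.002, 0.467, -0.884], [-1.0, 0.004, -0.0]]
ft_force: [-0.4, 5.1, 5.2]
opening: 0.128
```

>>> send_rows:
  claw: [0,0,0,0,0]
  slide:
    - [0,0,0]
    - [0,0,0]
    - [0,0,0]
    - [0,0,0]
    - [0,0,0]
  roll: [-0.2,0,0,0,0]

```text
t: 38.87
eef_pos: [0.487, 0.0364, 0.0444]
eef_rot: [[0.003, 0.89, 0.456], [0.002, 0.456, -0.89], [-1.0, 0.004, -0.0]]
ft_force: [0.3, 4.7, 5.1]
opening: 0.133
```

Knob 3 is at 1.10. Next is knob 2.

>>> send_rows:
  claw: [0.4,0.4,0.4,0.4,0.4,0.4,0.4,0.4,0.4,0.4,0.4,0.4]
  slide:
    - [0,0,0]
    - [0,0,0]
    - [0,0,0]
    - [0,0,0.6]
    - [0,0,1]
    - [0,0,1]
    - [0.8,0,0.6]
    - [0.8,0,0]
    - [0.8,0,0]
    - [0.8,0,0]
    - [0.8,0,0]
    - [0.8,0,0]
  roll: [0,0,0,0,0,0,1,1,1,1,1,1]

```text
t: 39.87
eef_pos: [0.5819, 0.0336, 0.107]
eef_rot: [[-0.001, 0.578, 0.816], [-0.001, 0.816, -0.578], [-1.0, -0.001, -0.0]]
ft_force: [0.4, -0.6, -1.0]
opening: 0.404
```

>>> send_rows:
  claw: [0.4,0.4,0.4,0.4,0.4,0.4,0.4,0.4,0.4,0.4]
  slide:
    - [0.8,0,0]
    - [0.8,0,0]
    - [0.3,0,0]
    - [0,0,0]
    - [0,0,0]
    - [0,0,0]
    - [0,0,0]
    - [0,0,0]
    - [0,0,0]
    - [0,0,0]
  roll: [1,1,1,1,0.8,0,0,0,0,0]

```text
t: 40.7
eef_pos: [0.6195, 0.0345, 0.1074]
eef_rot: [[-0.0, 0.233, 0.972], [-0.0, 0.972, -0.233], [-1.0, -0.0, 0.0]]
ft_force: [0.9, -1.0, -0.7]
opening: 0.4
```

Run:
```python
from h import *
knob()
```

```text
t40.70 pos [0.6195 0.0345 0.1074] yaw 1.335 tilt [-0. -0.] F [ 0.9 -1.  -0.7] open 0.400 q7 1.05
bar box [321.  220.5] [69. 18.] centre [0.6208 0.036 ] bar angle -0.219 len [0.0115, 0.0501]
```

>>> send_rows:
  claw: [0.4,0.4,0.4,0.4,0.4,0.4,0,0,0,0,0,0]
  slide:
    - [0,0.05,-0.7]
    - [0,0,-0.9]
    - [0,0,-0.9]
    - [0,0,-0.7]
    - [0,0,0]
    - [0,0,0]
    - [0,0,0]
    - [0,0,0]
    - [0,0,0]
    - [0,0,0]
    - [0,0,0]
    - [0,0,0]
  roll: [0,0,0,0,0,0,0,0,0,0,0,0]

```text
t: 41.75
eef_pos: [0.621, 0.0374, 0.0447]
eef_rot: [[0.004, 0.232, 0.973], [0.002, 0.973, -0.232], [-1.0, 0.003, 0.003]]
ft_force: [2.6, 4.7, 3.1]
opening: 0.134
```

>>> send_rows:
  claw: [0,0,0,0,0,0,0,0,0,0,0,0]
  slide:
    - [0,0,0]
    - [0,0,0]
    - [0,0,0]
    - [0,0,0]
    - [0,0,0]
    - [0,0,0]
    - [0,0,0]
    - [0,0,0]
    - [0,0,0]
    - [0,0,0]
    - [0,0,0]
    - [0,0,0]
  roll: [-0.8,-1,-1,-1,-1,-1,-1,-1,-1,-1,-1,0]

```text
t: 42.75
eef_pos: [0.6212, 0.0378, 0.0448]
eef_rot: [[0.004, 0.891, 0.454], [0.002, 0.454, -0.891], [-1.0, 0.004, -0.0]]
ft_force: [2.5, 5.9, 2.5]
opening: 0.134
```

>>> send_rows:
  claw: [0,0,0]
  slide:
    - [0,0,0]
    - [0,0,0]
    - [0,0,0]
  roll: [0,0,0]

```text
t: 43.0
eef_pos: [0.6212, 0.0378, 0.0448]
eef_rot: [[0.004, 0.89, 0.456], [0.003, 0.456, -0.89], [-1.0, 0.005, -0.001]]
ft_force: [3.1, 5.2, 2.2]
opening: 0.131
```

Knob 2 is at 1.10. Next is knob 4.

>>> send_rows:
  claw: [0.4,0.4,0.4,0.4,0.4,0.4,0.4,0.4,0.4,0.4,0.4,0.4]
  slide:
    - [0,0,0]
    - [0,0,0]
    - [0,0,0]
    - [0,0,0.6]
    - [0,0,1]
    - [0,0,1]
    - [-0.8,0.8,0.6]
    - [-0.8,0.8,0]
    - [-0.8,0.8,0]
    - [-0.8,0.8,0]
    - [-0.8,0.8,0]
    - [-0.8,0.8,0]
  roll: [0,0,0,0,0,0,1,1,1,1,1,1]

```text
t: 44.0
eef_pos: [0.5228, 0.1315, 0.1082]
eef_rot: [[0.001, 0.578, 0.816], [-0.001, 0.816, -0.578], [-1.0, -0.0, 0.001]]
ft_force: [0.2, -0.5, 0.7]
opening: 0.4
```

>>> send_rows:
  claw: [0.4,0.4,0.4,0.4,0.4,0.4,0.4,0.4,0.4,0.4,0.4]
  slide:
    - [-0.8,0.8,0]
    - [-0.8,0.8,0]
    - [-0.3,0.3,0]
    - [0,0,0]
    - [0,0,0]
    - [0,0,0]
    - [0,0,0]
    - [0,0,0]
    - [0,0,0]
    - [0,0,0]
    - [0,0,0]
  roll: [1,1,1,1,1,1,1,0,0,0,0]

```text
t: 44.92
eef_pos: [0.4856, 0.1693, 0.1075]
eef_rot: [[0.0, 0.06, 0.998], [-0.0, 0.998, -0.06], [-1.0, -0.0, 0.0]]
ft_force: [-0.5, -0.1, -0.3]
opening: 0.404
```

Run:
```python
from h import *
knob()
```

```text
t44.92 pos [0.4856 0.1693 0.1075] yaw 1.511 tilt [ 0. -0.] F [-0.5 -0.1 -0.3] open 0.404 q7 0.92
bar box [316.1 219.3] [20.2 71.6] centre [0.4855 0.1674] bar angle 2.997 len [0.0517, 0.0129]
```

>>> send_rows:
  claw: [0.4,0.4,0.4,0.4,0.4,0.4,0,0,0,0,0,0]
  slide:
    - [0,0,-0.7]
    - [0,0,-0.9]
    - [0,0,-0.9]
    - [0,0,-0.7]
    - [0,0,0]
    - [0,0,0]
    - [0,0,0]
    - [0,0,0]
    - [0,0,0]
    - [0,0,0]
    - [0,0,0]
    - [0,0,0]
  roll: [-0.5,0,0,0,0,0,0,0,0,0,0,0]

```text
t: 45.97
eef_pos: [0.4864, 0.1696, 0.0444]
eef_rot: [[0.002, 0.099, 0.995], [0.0, 0.995, -0.099], [-1.0, 0.001, 0.002]]
ft_force: [-0.1, -0.7, 6.7]
opening: 0.132
```

>>> send_rows:
  claw: [0,0,0,0,0,0,0,0,0,0,0,0]
  slide:
    - [0,0,0]
    - [0,0,0]
    - [0,0,0]
    - [0,0,0]
    - [0,0,0]
    - [0,0,0]
    - [0,0,0]
    - [0,0,0]
    - [0,0,0]
    - [0,0,0]
    - [0,0,0]
    - [0,0,0]
  roll: [-0.5,-1,-1,-1,-1,-1,-1,-1,-1,-1,-1,-1]

```text
t: 46.97
eef_pos: [0.486, 0.169, 0.0444]
eef_rot: [[0.001, 0.854, 0.521], [-0.0, 0.521, -0.854], [-1.0, 0.001, 0.001]]
ft_force: [-0.3, -2.1, 7.0]
opening: 0.127
```

>>> send_rows:
  claw: [0,0,0,0,0]
  slide:
    - [0,0,0]
    - [0,0,0]
    - [0,0,0]
    - [0,0,0]
    - [0,0,0]
  roll: [-1,0,0,0,0]

```text
t: 47.38
eef_pos: [0.486, 0.1689, 0.0444]
eef_rot: [[0.001, 0.891, 0.454], [-0.0, 0.454, -0.891], [-1.0, 0.001, 0.001]]
ft_force: [-1.0, -2.2, 6.4]
opening: 0.13
```

All four are half-way. Second round in the same order: knob 1 first, keeping the yaw.

>>> send_rows:
  claw: [0.4,0.4,0.4,0.4,0.4,0.4,0.4,0.4,0.4,0.4,0.4,0.4]
  slide:
    - [0,0,0]
    - [0,0,0]
    - [0,0,0]
    - [0,0,0.6]
    - [0,0,1]
    - [0,0,1]
    - [0.8,0,0.6]
    - [0.8,0,0]
    - [0.8,0,0]
    - [0.8,0,0]
    - [0.8,0,0]
    - [0.8,0,0]
  roll: [0,0,0,0,0,0,0,0,0,0,0,0]

```text
t: 48.38
eef_pos: [0.5821, 0.1698, 0.1071]
eef_rot: [[-0.0, 0.891, 0.455], [0.0, 0.455, -0.891], [-1.0, -0.0, -0.0]]
ft_force: [0.0, 0.1, 0.4]
opening: 0.4
```

>>> send_rows:
  claw: [0.4,0.4,0.4,0.4,0.4,0.4,0.4,0.4]
  slide:
    - [0.8,0,0]
    - [0.8,0,0]
    - [0.3,0,0]
    - [0,0,0]
    - [0,0,0]
    - [0,0,0]
    - [0,0,0]
    - [0,0,0]
  roll: [0,0,0,0,0,0,0,0]

```text
t: 49.05
eef_pos: [0.6188, 0.1697, 0.1074]
eef_rot: [[-0.0, 0.89, 0.455], [0.0, 0.455, -0.89], [-1.0, -0.0, -0.0]]
ft_force: [-0.9, 0.5, 0.1]
opening: 0.4
```

Run:
```python
from h import *
knob()
```

```text
t49.05 pos [0.6188 0.1697 0.1074] yaw 0.473 tilt [-0.  0.] F [-0.9  0.5  0.1] open 0.400 q7 0.13
bar box [318.6 217.6] [19.5 71.5] centre [0.6205 0.1712] bar angle 2.003 len [0.0515, 0.0124]
```

>>> send_rows:
  claw: [0.4,0.4,0.4,0.4,0.4,0.4,0,0,0,0,0,0]
  slide:
    - [0.05,0,-0.7]
    - [0,0,-0.9]
    - [0,0,-0.9]
    - [0,0,-0.7]
    - [0,0,0]
    - [0,0,0]
    - [0,0,0]
    - [0,0,0]
    - [0,0,0]
    - [0,0,0]
    - [0,0,0]
    - [0,0,0]
  roll: [0,0,0,0,0,0,0,0,0,0,0,0]

```text
t: 50.1
eef_pos: [0.6208, 0.1695, 0.0443]
eef_rot: [[0.001, 0.891, 0.455], [0.0, 0.455, -0.891], [-1.0, 0.001, 0.0]]
ft_force: [-2.8, -1.1, 5.9]
opening: 0.132
```

>>> send_rows:
  claw: [0,0,0,0,0,0,0,0,0,0,0,0]
  slide:
    - [0,0,0]
    - [0,0,0]
    - [0,0,0]
    - [0,0,0]
    - [0,0,0]
    - [0,0,0]
    - [0,0,0]
    - [0,0,0]
    - [0,0,0]
    - [0,0,0]
    - [0,0,0]
    - [0,0,0]
  roll: [-1,-1,-1,-1,-1,-1,-1,-1,-1,-1,-1,-1]

```text
t: 51.1
eef_pos: [0.6187, 0.1694, 0.0443]
eef_rot: [[-0.004, 0.882, -0.472], [-0.0, -0.472, -0.882], [-1.0, -0.003, 0.002]]
ft_force: [-6.6, -1.6, 11.0]
opening: 0.133
```

>>> send_rows:
  claw: [0,0,0,0,0]
  slide:
    - [0,0,0]
    - [0,0,0]
    - [0,0,0]
    - [0,0,0]
    - [0,0,0]
  roll: [-1,-0.8,-0.4,0,0]

```text
t: 51.52
eef_pos: [0.6184, 0.1696, 0.0443]
eef_rot: [[-0.004, 0.79, -0.613], [-0.001, -0.613, -0.79], [-1.0, -0.003, 0.004]]
ft_force: [-8.5, -2.4, 9.9]
opening: 0.131
```

Run:
```python
from h import *
print(st()["torque"])
```

```text
t51.52 pos [0.6184 0.1696 0.0443] yaw -0.660 tilt [-0.004 -0.001] F [-8.5 -2.4  9.9] open 0.131 q7 -0.79
[-0.39800008  1.69454999  0.79416463]
```

>>> send_rows:
  claw: [0,0,0]
  slide:
    - [0,0,0]
    - [0,0,0]
    - [0,0,0]
  roll: [-0.5,0,0]

```text
t: 51.77
eef_pos: [0.6184, 0.1696, 0.0443]
eef_rot: [[-0.004, 0.766, -0.642], [-0.001, -0.642, -0.766], [-1.0, -0.002, 0.004]]
ft_force: [-8.4, -1.6, 11.9]
opening: 0.135
```

Run:
```python
from h import *
print(st()["torque"])
```

```text
t51.77 pos [0.6184 0.1696 0.0443] yaw -0.698 tilt [-0.004 -0.001] F [-8.4 -1.6 11.9] open 0.135 q7 -0.82
[-0.52633757  1.7539698   1.24568576]
```

Reaction torque rises with extra turn (0.8→1.25 Nm): knob 1 is against its stop. On to knob 3.

>>> send_rows:
  claw: [0.4,0.4,0.4,0.4,0.4,0.4,0.4,0.4,0.4,0.4,0.4,0.4]
  slide:
    - [0,0,0]
    - [0,0,0]
    - [0,0,0]
    - [0,0,0.6]
    - [0,0,1]
    - [0,0,1]
    - [-0.8,-0.8,0.6]
    - [-0.8,-0.8,0]
    - [-0.8,-0.8,0]
    - [-0.8,-0.8,0]
    - [-0.8,-0.8,0]
    - [-0.8,-0.8,0]
  roll: [0,0,0,0,0,0,1,1,1,1,1,1]

```text
t: 52.77
eef_pos: [0.5244, 0.0726, 0.1082]
eef_rot: [[0.002, 0.976, -0.219], [0.0, -0.219, -0.976], [-1.0, 0.002, -0.001]]
ft_force: [-0.3, -0.7, 0.3]
opening: 0.403
```

>>> send_rows:
  claw: [0.4,0.4,0.4,0.4,0.4,0.4,0.4,0.4,0.4,0.4,0.4,0.4]
  slide:
    - [-0.8,-0.8,0]
    - [-0.8,-0.8,0]
    - [-0.3,-0.3,0]
    - [0,0,0]
    - [0,0,0]
    - [0,0,0]
    - [0,0,0]
    - [0,0,0]
    - [0,0,0]
    - [0,0,0]
    - [0,0,0]
    - [0,0,0]
  roll: [1,1,1,1,1,1,1,1,0.6,0,0,0]

```text
t: 53.77
eef_pos: [0.4869, 0.0354, 0.1077]
eef_rot: [[0.001, 0.895, 0.446], [0.0, 0.446, -0.895], [-1.0, 0.001, 0.0]]
ft_force: [0.1, 0.1, -0.4]
opening: 0.401
```

Run:
```python
from h import *
knob()
```

```text
t53.77 pos [0.4869 0.0354 0.1077] yaw 0.462 tilt [0.001 0.   ] F [ 0.1  0.1 -0.4] open 0.401 q7 0.34
bar box [317.  218.5] [18. 71.] centre [0.488  0.0356] bar angle 2.023 len [0.0514, 0.0115]
```

>>> send_rows:
  claw: [0.4,0.4,0.4,0.4,0.4,0.4,0,0,0,0,0,0]
  slide:
    - [0,0,-0.7]
    - [0,0,-0.9]
    - [0,0,-0.9]
    - [0,0,-0.7]
    - [0,0,0]
    - [0,0,0]
    - [0,0,0]
    - [0,0,0]
    - [0,0,0]
    - [0,0,0]
    - [0,0,0]
    - [0,0,0]
  roll: [0,0,0,0,0,0,0,0,0,0,0,0]

```text
t: 54.82
eef_pos: [0.4875, 0.0357, 0.0444]
eef_rot: [[0.002, 0.894, 0.448], [0.0, 0.448, -0.894], [-1.0, 0.002, 0.001]]
ft_force: [-1.4, 0.1, 6.2]
opening: 0.128
```

>>> send_rows:
  claw: [0,0,0,0,0,0,0,0,0,0,0,0]
  slide:
    - [0,0,0]
    - [0,0,0]
    - [0,0,0]
    - [0,0,0]
    - [0,0,0]
    - [0,0,0]
    - [0,0,0]
    - [0,0,0]
    - [0,0,0]
    - [0,0,0]
    - [0,0,0]
    - [0,0,0]
  roll: [-1,-1,-1,-1,-1,-1,-1,-1,-1,-1,-1,-1]

```text
t: 55.82
eef_pos: [0.4876, 0.0357, 0.0444]
eef_rot: [[0.002, 0.878, -0.479], [0.001, -0.479, -0.878], [-1.0, 0.002, -0.002]]
ft_force: [-0.9, -0.1, 6.7]
opening: 0.13
```

>>> send_rows:
  claw: [0,0,0,0,0,0]
  slide:
    - [0,0,0]
    - [0,0,0]
    - [0,0,0]
    - [0,0,0]
    - [0,0,0]
    - [0,0,0]
  roll: [-1,-0.8,-0.4,-0.3,0,0]

```text
t: 56.32
eef_pos: [0.4876, 0.0357, 0.0444]
eef_rot: [[0.002, 0.771, -0.637], [-0.001, -0.637, -0.771], [-1.0, 0.002, -0.001]]
ft_force: [-0.4, -0.6, 7.8]
opening: 0.129
```

Run:
```python
from h import *
print(st()["torque"])
```

```text
t56.32 pos [0.4876 0.0357 0.0444] yaw -0.690 tilt [ 0.002 -0.001] F [-0.4 -0.6  7.8] open 0.129 q7 -0.57
[-0.24007761  0.14162624  1.07208925]
```

Knob 3 is home (torque 1.07 Nm). Knob 2.

>>> send_rows:
  claw: [0.4,0.4,0.4,0.4,0.4,0.4,0.4,0.4,0.4,0.4,0.4,0.4]
  slide:
    - [0,0,0]
    - [0,0,0]
    - [0,0,0]
    - [0,0,0.6]
    - [0,0,1]
    - [0,0,1]
    - [0.8,0,0.6]
    - [0.8,0,0]
    - [0.8,0,0]
    - [0.8,0,0]
    - [0.8,0,0]
    - [0.8,0,0]
  roll: [0,0,0,0,0,0,1,1,1,1,1,1]

```text
t: 57.32
eef_pos: [0.5828, 0.0354, 0.107]
eef_rot: [[-0.001, 0.977, -0.211], [0.0, -0.211, -0.977], [-1.0, -0.001, 0.0]]
ft_force: [0.3, 0.1, -0.0]
opening: 0.396
```

>>> send_rows:
  claw: [0.4,0.4,0.4,0.4,0.4,0.4,0.4,0.4,0.4,0.4,0.4,0.4]
  slide:
    - [0.8,0,0]
    - [0.8,0,0]
    - [0.3,0.1,0]
    - [0,0,0]
    - [0,0,0]
    - [0,0,0]
    - [0,0,0]
    - [0,0,0]
    - [0,0,0]
    - [0,0,0]
    - [0,0,0]
    - [0,0,0]
  roll: [1,1,1,1,1,1,1,1,0.6,0,0,0]

```text
t: 58.32
eef_pos: [0.6203, 0.0374, 0.107]
eef_rot: [[-0.001, 0.891, 0.453], [-0.0, 0.453, -0.891], [-1.0, -0.001, -0.0]]
ft_force: [0.5, 0.1, -0.3]
opening: 0.402
```

Run:
```python
from h import *
knob()
```

```text
t58.32 pos [0.6203 0.0374 0.107 ] yaw 0.470 tilt [-0.001 -0.   ] F [ 0.5  0.1 -0.3] open 0.402 q7 0.41
bar box [317.5 219. ] [70. 19.] centre [0.6217 0.0377] bar angle -1.088 len [0.0121, 0.0505]
```

>>> send_rows:
  claw: [0.4,0.4,0.4,0.4,0.4,0.4,0,0,0,0,0,0]
  slide:
    - [0,0,-0.7]
    - [0,0,-0.9]
    - [0,0,-0.9]
    - [0,0,-0.7]
    - [0,0,0]
    - [0,0,0]
    - [0,0,0]
    - [0,0,0]
    - [0,0,0]
    - [0,0,0]
    - [0,0,0]
    - [0,0,0]
  roll: [0,0,0,0,0,0,0,0,0,0,0,0]

```text
t: 59.37
eef_pos: [0.6215, 0.0376, 0.0446]
eef_rot: [[0.002, 0.891, 0.455], [0.0, 0.455, -0.891], [-1.0, 0.002, 0.001]]
ft_force: [-0.7, 0.5, 5.9]
opening: 0.129
```

>>> send_rows:
  claw: [0,0,0,0,0,0,0,0,0,0,0,0]
  slide:
    - [0,0,0]
    - [0,0,0]
    - [0,0,0]
    - [0,0,0]
    - [0,0,0]
    - [0,0,0]
    - [0,0,0]
    - [0,0,0]
    - [0,0,0]
    - [0,0,0]
    - [0,0,0]
    - [0,0,0]
  roll: [-1,-1,-1,-1,-1,-1,-1,-1,-1,-1,-1,-1]

```text
t: 60.37
eef_pos: [0.6216, 0.0376, 0.0446]
eef_rot: [[0.003, 0.881, -0.472], [0.0, -0.472, -0.882], [-1.0, 0.002, -0.002]]
ft_force: [-1.1, 0.4, 5.9]
opening: 0.127
```

>>> send_rows:
  claw: [0,0,0,0,0,0]
  slide:
    - [0,0,0]
    - [0,0,0]
    - [0,0,0]
    - [0,0,0]
    - [0,0,0]
    - [0,0,0]
  roll: [-1,-0.8,-0.5,-0.3,0,0]

```text
t: 60.87
eef_pos: [0.6216, 0.0376, 0.0446]
eef_rot: [[0.002, 0.771, -0.637], [-0.001, -0.637, -0.771], [-1.0, 0.002, -0.001]]
ft_force: [-0.5, -0.1, 6.0]
opening: 0.134
```

Run:
```python
from h import *
print(st()["torque"])
```

```text
t60.87 pos [0.6216 0.0376 0.0446] yaw -0.690 tilt [ 0.002 -0.001] F [-0.5 -0.1  6. ] open 0.134 q7 -0.51
[-0.16541041  0.11605695  1.10503335]
```

Knob 2 is home (1.1 Nm). Finally knob 4.

>>> send_rows:
  claw: [0.4,0.4,0.4,0.4,0.4,0.4,0.4,0.4,0.4,0.4,0.4,0.4]
  slide:
    - [0,0,0]
    - [0,0,0]
    - [0,0,0]
    - [0,0,0.6]
    - [0,0,1]
    - [0,0,1]
    - [-0.8,0.8,0.6]
    - [-0.8,0.8,0]
    - [-0.8,0.8,0]
    - [-0.8,0.8,0]
    - [-0.8,0.8,0]
    - [-0.8,0.8,0]
  roll: [0,0,0,0,0,0,1,1,1,1,1,1]

```text
t: 61.87
eef_pos: [0.5238, 0.134, 0.1081]
eef_rot: [[0.001, 0.977, -0.211], [0.0, -0.211, -0.977], [-1.0, 0.001, -0.0]]
ft_force: [-0.3, -0.2, -0.4]
opening: 0.402
```

>>> send_rows:
  claw: [0.4,0.4,0.4,0.4,0.4,0.4,0.4,0.4,0.4,0.4,0.4,0.4]
  slide:
    - [-0.8,0.8,0]
    - [-0.8,0.8,0]
    - [-0.35,0.2,0]
    - [0,0,0]
    - [0,0,0]
    - [0,0,0]
    - [0,0,0]
    - [0,0,0]
    - [0,0,0]
    - [0,0,0]
    - [0,0,0]
    - [0,0,0]
  roll: [1,1,1,1,1,1,1,1,0.6,0,0,0]

```text
t: 62.87
eef_pos: [0.4855, 0.1696, 0.1075]
eef_rot: [[0.0, 0.891, 0.454], [0.0, 0.454, -0.891], [-1.0, 0.0, 0.0]]
ft_force: [0.8, -0.6, -0.4]
opening: 0.401
```

Run:
```python
from h import *
knob()
```

```text
t62.87 pos [0.4855 0.1696 0.1075] yaw 0.471 tilt [0. 0.] F [ 0.8 -0.6 -0.4] open 0.401 q7 0.14
bar box [315.5 219.5] [71. 19.] centre [0.486  0.1688] bar angle -1.089 len [0.0121, 0.0514]
```

>>> send_rows:
  claw: [0.4,0.4,0.4,0.4,0.4,0.4,0,0,0,0,0,0]
  slide:
    - [0,0,-0.7]
    - [0,0,-0.9]
    - [0,0,-0.9]
    - [0,0,-0.7]
    - [0,0,0]
    - [0,0,0]
    - [0,0,0]
    - [0,0,0]
    - [0,0,0]
    - [0,0,0]
    - [0,0,0]
    - [0,0,0]
  roll: [0,0,0,0,0,0,0,0,0,0,0,0]

```text
t: 63.92
eef_pos: [0.4858, 0.1695, 0.0444]
eef_rot: [[0.001, 0.891, 0.454], [0.001, 0.454, -0.891], [-1.0, 0.001, -0.0]]
ft_force: [-2.6, -1.8, 7.1]
opening: 0.136
```

>>> send_rows:
  claw: [0,0,0,0,0,0,0,0,0,0,0,0]
  slide:
    - [0,0,0]
    - [0,0,0]
    - [0,0,0]
    - [0,0,0]
    - [0,0,0]
    - [0,0,0]
    - [0,0,0]
    - [0,0,0]
    - [0,0,0]
    - [0,0,0]
    - [0,0,0]
    - [0,0,0]
  roll: [-1,-1,-1,-1,-1,-1,-1,-1,-1,-1,-1,-1]

```text
t: 64.92
eef_pos: [0.4856, 0.1695, 0.0444]
eef_rot: [[0.0, 0.882, -0.472], [0.001, -0.472, -0.882], [-1.0, -0.0, -0.001]]
ft_force: [-2.7, -2.0, 8.1]
opening: 0.133
```

>>> send_rows:
  claw: [0,0,0,0,0,0]
  slide:
    - [0,0,0]
    - [0,0,0]
    - [0,0,0]
    - [0,0,0]
    - [0,0,0]
    - [0,0,0]
  roll: [-1,-0.8,-0.5,-0.3,0,0]

```text
t: 65.42
eef_pos: [0.4856, 0.1695, 0.0444]
eef_rot: [[0.0, 0.771, -0.636], [-0.001, -0.636, -0.771], [-1.0, 0.001, 0.0]]
ft_force: [-2.5, -2.2, 8.8]
opening: 0.131
```

Run:
```python
from h import *
print(st()["torque"])
```

```text
t65.42 pos [0.4856 0.1695 0.0444] yaw -0.690 tilt [ 0.    -0.001] F [-2.5 -2.2  8.8] open 0.131 q7 -0.75
[-0.54014398  0.62818133  1.09020792]
```

>>> send_rows:
  claw: [0.4,0.4,0.4,0.4,0.4,0.4,0.4,0.4,0.4,0.4,0.4,0.4]
  slide:
    - [0,0,0]
    - [0,0,0]
    - [0,0,0]
    - [0,0,0.6]
    - [0,0,1]
    - [0,0,1]
    - [0,0,1]
    - [0.45,-1,1]
    - [0.45,-1,1]
    - [0.45,-1,0]
    - [0.45,-1,0]
    - [0.45,-1,0]
  roll: [0,0,0,0,1,1,1,1,1,1,1,1]

```text
t: 66.42
eef_pos: [0.5312, 0.0685, 0.1568]
eef_rot: [[0.002, 0.999, -0.052], [0.001, -0.052, -0.999], [-1.0, 0.002, -0.001]]
ft_force: [1.3, 0.0, -0.1]
opening: 0.398
```

>>> send_rows:
  claw: [1,1,1,1,1,1,1]
  slide:
    - [0.45,-1,0]
    - [0.45,-1,0]
    - [0.45,-0.8,0]
    - [0,0,0]
    - [0,0,0]
    - [0,0,0]
    - [0,0,0]
  roll: [0.6,0,0,0,0,0,0]

```text
t: 67.0
eef_pos: [0.5571, 0.0149, 0.1554]
eef_rot: [[-0.0, 1.0, -0.006], [0.001, -0.006, -1.0], [-1.0, -0.0, -0.001]]
ft_force: [0.5, -0.2, 0.5]
opening: 0.997
```

Run:
```python
from h import *
s=st();c=get_calibration("wrist");snap("wrist","w12",(150,0,470,240),2.5)
im=cv2.imread("pics/w12_raw.png")
for b in blob(im,(8,150,100),(20,255,255),(290,60,345,150),20): print("cover",b,onz("wrist",b[0],b[1],.064,c))
snap("side","s12",(250,140,370,230),6.5)
```

```text
t67.00 pos [0.5571 0.0149 0.1554] yaw -0.006 tilt [-0.     0.001] F [ 0.5 -0.2  0.5] open 0.997 q7 0.09
cover (np.float64(310.5), np.float64(88.5), np.int32(22), np.int32(22), 388) [0.55512534 0.1013645 ]
```

View pics/w12.png

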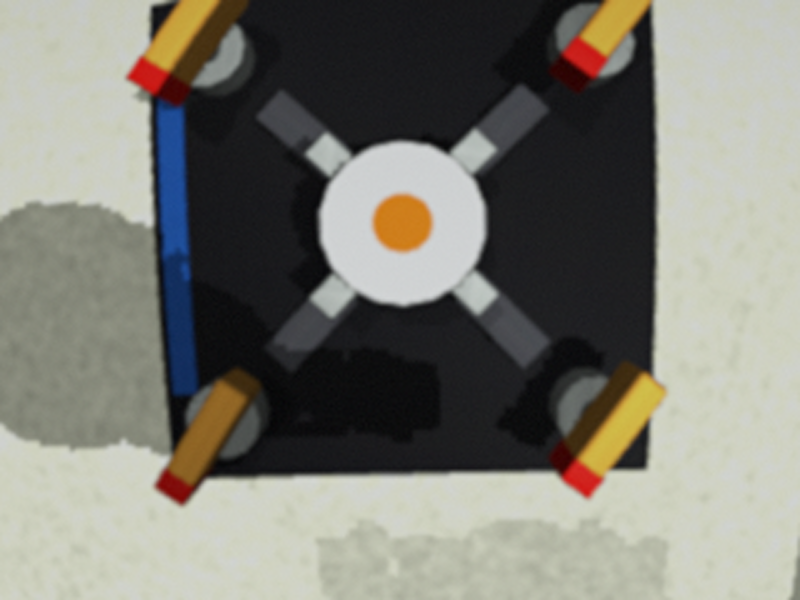

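View pics/s12.png

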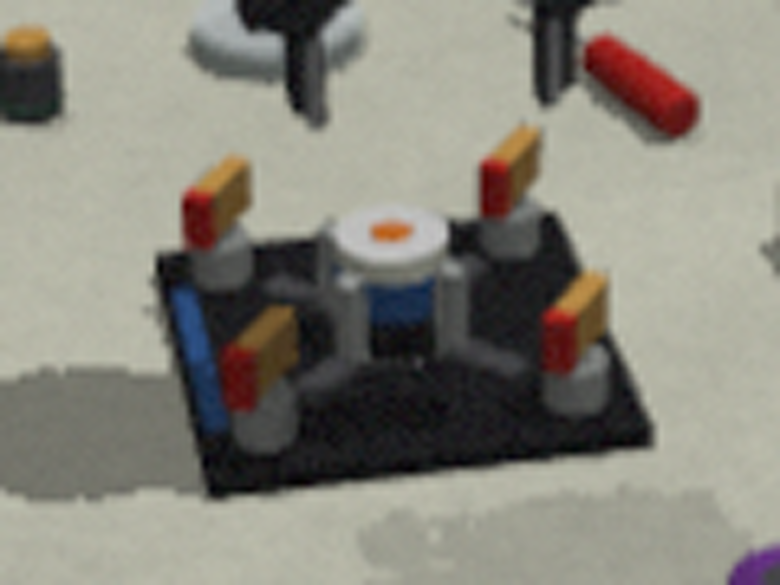

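Pictures show the stack flat and centred between the closed jaws: white cover, blue layers, black mount. All four red ends point to the same home direction. Handing in.

```bash
python3 -c "
from h import *
print(order.sign_off())"
```

```text
the job is handed in; nothing more can be done
None
```

The stack is built in the pocket and clamped, and I handed the job in at about 67 s of robot time. Two blue spacers were on the table. From the bottom it is the black mount, both spacers, then the white cover.

**Clamping:** I went round the knobs 1, 3, 2, 4 twice. The first round took each to about 1.10 rad, and the second took each fully home.

**Last checks:**
- **Stack:** the final pictures show it lying flat and central between the closed jaws.
- **Knobs:** all four red ends point the same way, and I felt 1.05–1.25 Nm of reaction torque at each stop. Only knob 1 was checked by turning further, and its torque rose, which is what a stop does. By eye the bar angles came out between roughly 2.1 and 2.3 rad, so I relied on the torque for "fully home".
- **Measurements that disagreed:** the wrist camera read about 1.5–2 mm off the arm's own position in x. The cover's y also read about 1.6 mm short of the centre worked out from the knobs. The pictures and the closed jaws show it centred.
- **Rest of the table:** I saw nothing else disturbed and no sign of a knocked part or slackened grip, but I did not re-measure the other objects at the end.

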